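# Set up the contact-life tester for its next run

## Task

First stop the tester by pulling its run lever right over towards the robot. Then clear every tested module off the stage plate and lay it upright in the black tray; seat each loose cam fully home on a spindle of its own, its D-bore matched to the spindle's flat; and set each fresh module from the bench on a nest of its own on the stage plate, square and centred on the pad midway between the two stops. Only when all of that is in place, throw the run lever right back over, away from the robot, and leave everything so, the other things on the bench undisturbed.

Things in the scene. Friction and masses are not known exactly. Their poses are not given: they have to be found in the camera images.
- cam_1: Cam, 0.25 kg: steel plate 12 mm thick, 76 mm across, one rounded lobe reaching 50 mm from the axis; square aluminium hub 46 x 46 mm up to 48 mm above the underside; D-bore right through, 33 mm diameter, flat 9 mm from the axis. Origin: bore axis, underside; z up; x to the lobe, also the bore's flat side; hub faces square to x, y. Starts flat on the bench, any yaw. May be absent.
- cam_2: Cam, 0.25 kg: steel plate 12 mm thick, 76 mm across, one rounded lobe reaching 50 mm from the axis; square aluminium hub 46 x 46 mm up to 48 mm above the underside; D-bore right through, 33 mm diameter, flat 9 mm from the axis. Origin: bore axis, underside; z up; x to the lobe, also the bore's flat side; hub faces square to x, y. Starts flat on the bench, any yaw. May be absent.
- cam_3: Cam, 0.25 kg: steel plate 12 mm thick, 76 mm across, one rounded lobe reaching 50 mm from the axis; square aluminium hub 46 x 46 mm up to 48 mm above the underside; D-bore right through, 33 mm diameter, flat 9 mm from the axis. Origin: bore axis, underside; z up; x to the lobe, also the bore's flat side; hub faces square to x, y. Starts flat on the bench, any yaw. May be absent.
- new_1: A fresh circuit module, starts on the bench: grey base 80 x 50 x 20 mm (x, y, z), finned heat sink on top, 56 x 24 mm, up to 50 mm above the underside, to grip it by. Origin: centre of the underside, x along the 80 mm side, z up; the same either way round. 0.18 kg. Fresh and tested look the same. May be absent.
- new_2: A fresh circuit module, starts on the bench: grey base 80 x 50 x 20 mm (x, y, z), finned heat sink on top, 56 x 24 mm, up to 50 mm above the underside, to grip it by. Origin: centre of the underside, x along the 80 mm side, z up; the same either way round. 0.18 kg. Fresh and tested look the same. May be absent.
- old_1: A tested circuit module, starts on the stage plate, in a nest: grey base 80 x 50 x 20 mm (x, y, z), finned heat sink on top, 56 x 24 mm, up to 50 mm above the underside, to grip it by. Origin: centre of the underside, x along the 80 mm side, z up; the same either way round. 0.18 kg. Fresh and tested look the same.
- old_2: A tested circuit module, starts on the stage plate, in a nest: grey base 80 x 50 x 20 mm (x, y, z), finned heat sink on top, 56 x 24 mm, up to 50 mm above the underside, to grip it by. Origin: centre of the underside, x along the 80 mm side, z up; the same either way round. 0.18 kg. Fresh and tested look the same.
- seat_a (a point): Upright D-section steel spindle on the drive, one of three in a row 105 mm apart; does not turn. 30 mm diameter, flat 7.5 mm from the axis, 40 mm tall above its shoulder, top 7 mm tapering in by 3.5 mm. Point: on the axis at the shoulder face (60 mm across, 56 mm above the bench) where a cam sits; z up, x out of the flat. A cam fits when its x points the same way (play 1.5 mm).
- seat_b (a point): Upright D-section steel spindle on the drive, one of three in a row 105 mm apart; does not turn. 30 mm diameter, flat 7.5 mm from the axis, 40 mm tall above its shoulder, top 7 mm tapering in by 3.5 mm. Point: on the axis at the shoulder face (60 mm across, 56 mm above the bench) where a cam sits; z up, x out of the flat. A cam fits when its x points the same way (play 1.5 mm).
- seat_c (a point): Upright D-section steel spindle on the drive, one of three in a row 105 mm apart; does not turn. 30 mm diameter, flat 7.5 mm from the axis, 40 mm tall above its shoulder, top 7 mm tapering in by 3.5 mm. Point: on the axis at the shoulder face (60 mm across, 56 mm above the bench) where a cam sits; z up, x out of the flat. A cam fits when its x points the same way (play 1.5 mm).
- nest_a (a point): A nest on the aluminium stage plate: a dark pad drawn 84 x 54 mm between two upright steel stops (10 mm high) whose inner faces are 96 mm apart along x. This point is the centre of the pad at the plate's top face (14 mm above the bench), x from stop to stop, z up. A rail 10 mm high edges the plate on each outer side; the nests lie side by side, 100 mm apart along y.
- nest_b (a point): A nest on the aluminium stage plate: a dark pad drawn 84 x 54 mm between two upright steel stops (10 mm high) whose inner faces are 96 mm apart along x. This point is the centre of the pad at the plate's top face (14 mm above the bench), x from stop to stop, z up. A rail 10 mm high edges the plate on each outer side; the nests lie side by side, 100 mm apart along y.
- out_tray: Fixed black open tray for tested modules, 190 x 120 mm (x, y) outside, walls 4 mm thick and 30 mm high, floor 4 mm thick. Origin: centre of the underside, z up.
- drive: Fixed beige drive unit, 104 x 414 mm (x, y) on a green foot, top face 50 mm above the bench. Origin: centre of the underside. It carries the three spindles, and the run lever at its -y end.
- run_lever (a joint): Run lever, rad: 0 = off, leaning towards the drive's -x (the robot's side); grows to 1.0 = on, leaning towards the drive's +x. Starts on. Light friction; stays where it is left. It pivots 72 mm above the bench about the drive's y axis.
- run_lever_tip (a point): Centre of the run lever's black ball, 26 mm in diameter, 80 mm from the pivot.
- multimeter: Yellow multimeter, 85 x 180 x 36 mm, a bystander lying on the bench; leave it alone. Origin: underside.
- screwdriver: Screwdriver, a bystander lying on the bench; leave it alone. Origin: underside.
- parts_jar: Jar, 60 mm wide, 80 mm high, a bystander lying on the bench; leave it alone. Origin: underside.
- tape_roll: Roll of tape, 84 mm across, 22 mm high, a bystander lying on the bench; leave it alone. Origin: underside.
- mug: White mug, 80 mm wide, 90 mm high, a bystander lying on the bench; leave it alone. Origin: underside.
- wrench: Wrench, a bystander lying on the bench; leave it alone. Origin: underside.
Not all that is in view belongs to the job. Leave any green or purple look-alike of the cam_3 alone.

How it is judged:
On the way, in this order (a step that is already met when the one before it is completed fails the run):
1. the run lever is pulled over to off (value of joint run_lever below 0.15 rad), for 0.2 s.
2. every tested module lies in the tray, every cam is seated on a spindle and every fresh module is centred on a nest (((horizontal distance between cam_1 and seat_a below 0.004 m and z of cam_1 in the frame of seat_a below 0.004 m and angle between the x axis of cam_1 and the x axis of seat_a, either way round below 0.25 rad and angle between cam_1's own z axis and vertical below 0.08 rad) or (horizontal distance between cam_1 and seat_b below 0.004 m and z of cam_1 in the frame of seat_b below 0.004 m and angle between the x axis of cam_1 and the x axis of seat_b, either way round below 0.25 rad and angle between cam_1's own z axis and vertical below 0.08 rad) or (horizontal distance between cam_1 and seat_c below 0.004 m and z of cam_1 in the frame of seat_c below 0.004 m and angle between the x axis of cam_1 and the x axis of seat_c, either way round below 0.25 rad and angle between cam_1's own z axis and vertical below 0.08 rad)) and ((horizontal distance between cam_2 and seat_a below 0.004 m and z of cam_2 in the frame of seat_a below 0.004 m and angle between the x axis of cam_2 and the x axis of seat_a, either way round below 0.25 rad and angle between cam_2's own z axis and vertical below 0.08 rad) or (horizontal distance between cam_2 and seat_b below 0.004 m and z of cam_2 in the frame of seat_b below 0.004 m and angle between the x axis of cam_2 and the x axis of seat_b, either way round below 0.25 rad and angle between cam_2's own z axis and vertical below 0.08 rad) or (horizontal distance between cam_2 and seat_c below 0.004 m and z of cam_2 in the frame of seat_c below 0.004 m and angle between the x axis of cam_2 and the x axis of seat_c, either way round below 0.25 rad and angle between cam_2's own z axis and vertical below 0.08 rad)) and ((horizontal distance between cam_3 and seat_a below 0.004 m and z of cam_3 in the frame of seat_a below 0.004 m and angle between the x axis of cam_3 and the x axis of seat_a, either way round below 0.25 rad and angle between cam_3's own z axis and vertical below 0.08 rad) or (horizontal distance between cam_3 and seat_b below 0.004 m and z of cam_3 in the frame of seat_b below 0.004 m and angle between the x axis of cam_3 and the x axis of seat_b, either way round below 0.25 rad and angle between cam_3's own z axis and vertical below 0.08 rad) or (horizontal distance between cam_3 and seat_c below 0.004 m and z of cam_3 in the frame of seat_c below 0.004 m and angle between the x axis of cam_3 and the x axis of seat_c, either way round below 0.25 rad and angle between cam_3's own z axis and vertical below 0.08 rad)) and ((horizontal distance between new_1 and nest_a below 0.007 m and x of new_1 in the frame of nest_a between -0.005 and 0.005 m and z of new_1 in the frame of nest_a below 0.004 m and angle between the x axis of new_1 and the x axis of nest_a, either way round below 0.12 rad and angle between new_1's own z axis and vertical below 0.08 rad) or (horizontal distance between new_1 and nest_b below 0.007 m and x of new_1 in the frame of nest_b between -0.005 and 0.005 m and z of new_1 in the frame of nest_b below 0.004 m and angle between the x axis of new_1 and the x axis of nest_b, either way round below 0.12 rad and angle between new_1's own z axis and vertical below 0.08 rad)) and ((horizontal distance between new_2 and nest_a below 0.007 m and x of new_2 in the frame of nest_a between -0.005 and 0.005 m and z of new_2 in the frame of nest_a below 0.004 m and angle between the x axis of new_2 and the x axis of nest_a, either way round below 0.12 rad and angle between new_2's own z axis and vertical below 0.08 rad) or (horizontal distance between new_2 and nest_b below 0.007 m and x of new_2 in the frame of nest_b between -0.005 and 0.005 m and z of new_2 in the frame of nest_b below 0.004 m and angle between the x axis of new_2 and the x axis of nest_b, either way round below 0.12 rad and angle between new_2's own z axis and vertical below 0.08 rad)) and x of old_1 in the frame of out_tray between -0.075 and 0.075 m and y of old_1 in the frame of out_tray between -0.045 and 0.045 m and z of each of old_1, old_2 in the frame of out_tray below 0.012 m and angle between each of old_1, old_2's own z axis and vertical below 0.15 rad and x of old_2 in the frame of out_tray between -0.075 and 0.075 m and y of old_2 in the frame of out_tray between -0.045 and 0.045 m), for 0.2 s.
3. then the run lever is thrown over (value of joint run_lever above 0.85 rad), for 0.2 s.
At the end, for the whole second after the job is handed in: Tested modules upright in the tray; cams on spindle shoulders (4 mm in height and off axis, 0.25 rad); fresh modules on nests, within 5 mm of midway between the stops, 7 mm of the pad centre, 0.12 rad; run lever past 0.85 rad; all at rest (all of step 2 and linear speed of each of cam_1, cam_2, cam_3, new_1, new_2, old_1, old_2 below 0.02 m/s and value of joint run_lever above 0.85 rad); the robot touches nothing.
It fails at once if a tested module is taken away while the run lever is still on (value of joint run_lever above 0.5 rad and ((distance of old_1 from where it was at the start of the episode above 0.05 m and not (x of old_1 in the frame of out_tray between -0.075 and 0.075 m and y of old_1 in the frame of out_tray between -0.045 and 0.045 m and z of old_1 in the frame of out_tray below 0.012 m and angle between old_1's own z axis and vertical below 0.15 rad)) or (distance of old_2 from where it was at the start of the episode above 0.05 m and not (x of old_2 in the frame of out_tray between -0.075 and 0.075 m and y of old_2 in the frame of out_tray between -0.045 and 0.045 m and z of old_2 in the frame of out_tray below 0.012 m and angle between old_2's own z axis and vertical below 0.15 rad)))).
It fails at once if a bystander is moved more than 40 mm (distance of any of multimeter, screwdriver, parts_jar, tape_roll, mug, wrench from where it was at the start of the episode above 0.04 m).
Of cam_1, cam_2, cam_3 only 2 to 3 are there at a start; the rules pass over those that are not, and their reading is None.
Of new_1, new_2 only 1 to 2 are there at a start; the rules pass over those that are not, and their reading is None.
At some moment in a run one of cam_1, cam_2, cam_3, new_1, new_2 may be knocked a few centimetres aside while the robot is not near it.
Once in a run the grip may slacken for a moment while it holds something.
It also fails if it takes over 210 s, if anything falls off the work surface, if the arm or the gripper's body presses on something with over 40 N, if the wrist force passes 120 N, or if a joint passes its speed limit or range.

## Robot

A 7-joint arm with a two-finger parallel gripper is mounted at the origin on the work surface. World frame = base frame: x ahead of the robot, y to its left, z up, the work surface at z = 0. Lengths are in m, angles in rad, forces in N, time in s.
With the tool pointing down it reaches from about 0.425 to 1.025 m from the base axis. Payload 3.6 kg.
Tool frame: the origin (TCP) lies midway between the tips of the shut fingers; the grasp point (between the pads) lies 19 mm behind it; z points along the fingers, y is the line along which they close (so a half turn about z gives the same grasp; the last joint's range is limited). The gripper opens to 85 mm and grips with 20 to 120 N. Pads are 22 mm wide; open, the fingers measure 114 mm over their backs; the gripper's body (76 mm by 85 mm) begins 54 mm behind the grasp point. The pads swing forward as they close: fully open they stand 13 mm farther back than shut.
Start: joints at [1.246, 0.591, 0.048, 1.609, -0.033, 0.943, -0.034], TCP at [0.166, -0.706, 0.231] pointing down, gripper open.
Joint ranges: [-2.69, 2.69], [-0.47, 2.24], [-1.27, 1.36], [0.19, 2.51], [-1.53, 4.68], [0.08, 2.07], [-3.09, 3.09]. Speed limits (rad/s): [2.57, 2.57, 3.14, 3.14, 3.14, 3.14, 3.14].

## Interface

Orientations are given as a unit quaternion [w, x, y, z].
In Python, from plant import env, eyes, order gives the robot as it stands.
- The arm moves only by the tool drive_tool, never from a script. Its argument "motion" is a list of rows, each a list of 7 numbers: the shift along the tool's x, y, z normalised to -1 to 1, where 1 is 75 cm, then the turn, a rotation vector about the tool's x, y, z normalised to -1 to 1, where 1 is 120 degrees, then the opening, from 0 (shut) to 1 (fully open). A call has 1 to 20 rows; each row is the pose to reach, as a shift and turn from the pose commanded when the call began, along the tool's axes at that moment; what a row does not reach only later rows make up. A row lasts 1/8 s, in which the tool goes at most 62.5 mm and 10.7 degrees, less where a joint would pass 70% of its speed; a pose out of reach is approached as far as the arm can. A call with a number of a shift or a turn outside -1 to 1 is refused whole. A call with a gripper value outside its range is refused whole. The fingers move at their own pace and stop on an object; "force" is the grip in N (left out, the last holds). Time passes only in rows, so rows that repeat a pose let the fingers close. It gives the time, the measured TCP pose, the force, the opening and the grip force at its end, in the units of the state.
- env.read_state(): the state, without advancing time (a new reading comes with each control period).
- eyes.get_image(name): name is "side" or "top"; returns a dict with "color" (384x512x3 uint8, blue, green, red), "depth" (384x512 float32, m along the optical axis (not along the pixel's ray), 0 where there is no reading), "mtx" (3x3 intrinsics, pixels), "T" (4x4, takes a point from camera to world coordinates). Camera axes: x right, y down, z forward; pixel columns grow to the right and rows downward; lengths in m; the calibration is good to about 2 mm. A picture is of the moment at which its call begins.
- order.job_done(): hands the job in; it is judged then, once.
The state is a dict: "t": time; "joint_positions": joint angles; "joint_velocities": joint speeds; "tau": joint torques, N m; "position": TCP position; "eef_rot": TCP orientation; "force": force on the tool from outside, world axes, zero at the start; "wrist_torque": the same for the moment, N m; "finger_gap": finger opening in m; "grip_force": force on a finger pad.
Only numpy, scipy, OpenCV 4.12 (cv2) and the standard library are available. Lean on these libraries where they do the work, as an engineer would, in place of code of your own. Each camera call takes 0.05 s, during which the arm holds its last target. There are 200 camera calls.

## Working session

There is one attempt and no reset: what is moved stays moved. The work goes in short steps, Python scripts to look and compute and a tool call to move; the robot and the scene stay as the last step left them, time stands still between calls to the robot, and variables do not carry over. Pictures are saved under pics/ and viewed, at most 14 in all, crops included, and the job is handed in when it is done.

Besides the shell and the picture viewer there is one more tool, called after "Request:" as a command line: name --pt "numbers of a row" for each row, then --argument value for the rest. drive_tool: Moves the arm, as the interface text tells. Scaled input: -1 to 1 covers 75 cm each way for a shift and 120 degrees each way for a turn. Its arguments: {"type":"object","properties":{"motion":{"type":"array","items":{"type":"array","items":{"type":"number","minimum":-1,"maximum":1}}},"force":{"type":"number"}},"required":["motion"]}

```bash
ls; mkdir -p pics; cat > h.py <<'E'
import numpy as np, cv2
from plant import env, eyes, order
from scipy.spatial.transform import Rotation as R
def snap(tag):
    out={}
    for n in("top","side"):
        d=eyes.get_image(n); out[n]=d
        np.savez(f"pics/{tag}_{n}.npz",**d); 
    return out
def load(tag,n): return dict(np.load(f"pics/{tag}_{n}.npz"))
def pt(d,u,v,z=None):
    K,T=d["mtx"],d["T"]; r=np.array([(u-K[0,2])/K[0,0],(v-K[1,2])/K[1,1],1.])
    if z is None: s=d["depth"][int(round(v)),int(round(u))]
    else: s=(z-T[2,3])/(T[:3,:3]@r)[2]
    return T[:3,:3]@(r*s)+T[:3,3]
def proj(d,p):
    T=d["T"]; c=T[:3,:3].T@(np.asarray(p,float)-T[:3,3]); q=d["mtx"]@c; return q[:2]/q[2]
E
python3 - <<'E'
from h import *
o=snap("a")
for n in o:
    cv2.imwrite(f"pics/a_{n}.png",cv2.resize(o[n]["color"],(800,600),interpolation=cv2.INTER_CUBIC))
    print(n,o[n]["mtx"].round(1).tolist(),o[n]["T"].round(3).tolist())
s=env.read_state();print(s)
E
```

```text
pics
top [[487.8, 0.0, 252.6], [0.0, 487.8, 191.4], [0.0, 0.0, 1.0]] [[0.002, -0.997, 0.073, 0.424], [-1.0, -0.002, -0.003, 0.042], [0.003, -0.073, -0.997, 1.543], [0.0, 0.0, 0.0, 1.0]]
side [[434.7, 0.0, 262.6], [0.0, 434.7, 189.2], [0.0, 0.0, 1.0]] [[-0.916, -0.264, 0.302, 0.15], [-0.401, 0.62, -0.674, 0.946], [-0.009, -0.739, -0.674, 1.01], [0.0, 0.0, 0.0, 1.0]]
{'t': 0.1, 'joint_positions': array([ 1.24654973,  0.59202006,  0.04830538,  1.60968845, -0.03332727,
        0.94270577, -0.03368973]), 'joint_velocities': array([ 1.26264569e-03, -1.40848036e-03, -9.32837966e-05, -3.82943342e-03,
       -9.04597913e-04, -5.86927804e-04,  3.49487274e-04]), 'tau': array([ 5.65859271e-03, -5.49997330e+01,  1.55276634e+00, -1.98823678e+01,
        9.56105185e-03,  3.84120227e-03, -7.67032645e-06]), 'position': array([ 0.16565659, -0.70505734,  0.23026264]), 'eef_rot': array([-9.95235636e-04,  9.93347128e-01,  1.15154097e-01, -1.61391298e-04]), 'force': array([ 0.13852246, -0.14654477, -0.1655593 ]), 'wrist_torque': array([-0.00417856,  0.08120286, -0.01887089]), 'grip_force': 0.0, 'finger_gap': 0.08507635208886888}
```

View pics/a_top.png

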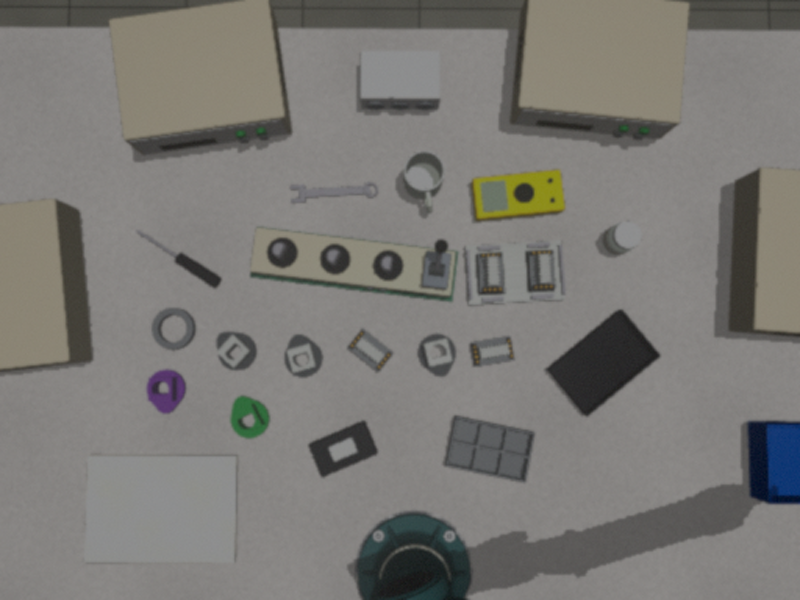

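View pics/a_side.png

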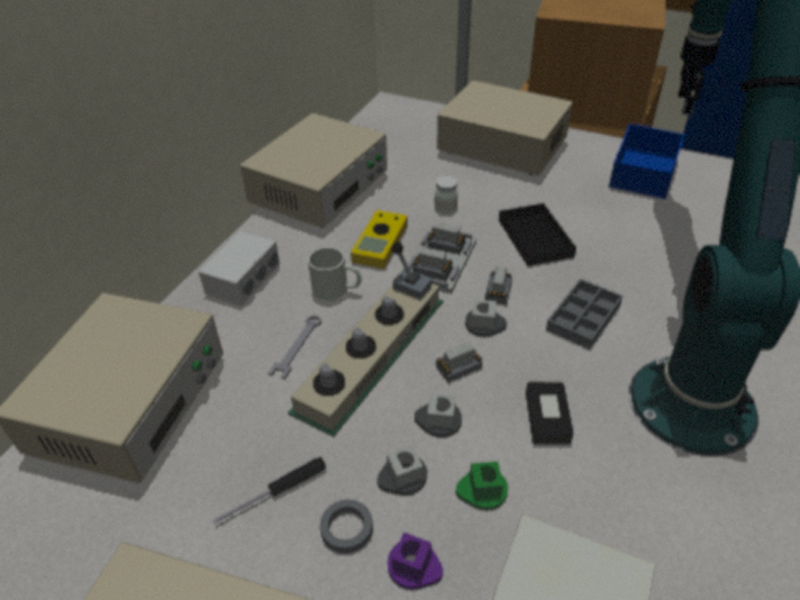

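```bash
python3 - <<'E'
from h import *
d=load("a","top");c=d["color"]
def crop(u0,v0,u1,v1,k): return cv2.resize(c[v0:v1,u0:u1],None,fx=k,fy=k,interpolation=cv2.INTER_CUBIC)
g=lambda i:cv2.convertScaleAbs(i,alpha=1.6)
a=crop(140,140,300,190,5); b=crop(140,198,300,248,5)
cv2.imwrite("pics/c1.png",g(np.vstack([a,b])))
K,T=d["mtx"],d["T"]
vv,uu=np.mgrid[:384,:512]
z=d["depth"]; P=np.stack([(uu-K[0,2])/K[0,0]*z,(vv-K[1,2])/K[1,1]*z,z],-1)@T[:3,:3].T+T[:3,3]
np.save("pics/P.npy",P)
sel=(P[...,2]>0.034)&(P[...,2]<0.15)&(P[...,0]>.25)&(P[...,0]<.85)&(z>0)
n,l,st,ce=cv2.connectedComponentsWithStats(sel.astype(np.uint8))
for i in range(1,n):
    if st[i,4]<12: continue
    q=P[l==i]; r=cv2.minAreaRect((q[:,:2]*1000).astype(np.float32))
    print(ce[i].round(1),st[i,4],"z",np.percentile(q[:,2],[10,50,95]).round(4),"rect",np.round(r[0],1),np.round(r[1],1),round(r[2],1))
bench=P[300:310,330:340,2];print(bench.mean(),bench.std(),np.median(P[240:250,200:210,2]))
E
```

```text
[105.2  88.8] 659 z [0.0495 0.0977 0.1263] rect [842.1 474.6] [ 22.9 162.3] 3.3
[271.1 112.3] 349 z [0.0418 0.0755 0.0923] rect [767.8 -13.3] [ 78.1 105.8] 71.3
[491.1 161.8] 4306 z [0.0623 0.1227 0.1291] rect [ 623.1 -694.8] [118.9 311.9] 86.4
[331.6 123.8] 1049 z [0.0348 0.0373 0.0434] rect [ 746.5 -208.5] [ 84.5 179.3] 6.1
[ 25.5 183. ] 5507 z [0.0734 0.1229 0.1286] rect [555.5 737.6] [311.6 165.5] 6.4
[398.6 151.4] 351 z [0.047  0.0778 0.0844] rect [ 656.4 -410.1] [56.2 56.1] 74.6
[225.6 167.2] 3797 z [0.0456 0.0512 0.0904] rect [607.3 121.9] [400.5  93.1] 83.2
[346.8 172.1] 311 z [0.0354 0.0454 0.0671] rect [ 593.9 -253. ] [79.  48.2] 1.7
[314.1 174.1] 301 z [0.0354 0.0436 0.0682] rect [ 588.7 -152.5] [76.  49.4] 1.8
[148.8 224.4] 176 z [0.0395 0.047  0.0518] rect [430.9 355. ] [46.9 46.9] 47.0
[236.3 223.7] 126 z [0.0452 0.0496 0.0549] rect [434.   87.2] [55.8 23.8] 52.8
[279.9 225.6] 159 z [0.0413 0.0464 0.0519] rect [429.6 -46. ] [45.9 46. ] 13.3
[192.1 228.6] 167 z [0.0425 0.0467 0.0528] rect [417.9 222.2] [46.  46.7] 16.7
[315.9 224.4] 136 z [0.0451 0.0497 0.056 ] rect [ 432.4 -156.4] [23.4 57. ] 9.6
[102.7 249.3] 178 z [0.0409 0.0459 0.0516] rect [356.1 495.3] [47.4 42.8] 90.0
[157.2 268.4] 176 z [0.0409 0.0459 0.0518] rect [296.7 327.6] [45.8 48.6] 29.1
[223.  279.2] 187 z [0.0344 0.0364 0.0403] rect [271.3 136.6] [103.9  42.4] 90.0
[492.3 276. ] 195 z [0.0399 0.0681 0.0818] rect [ 288.8 -702.9] [39.2 98.3] 27.5
0.025313263029696945 0.15304388259671386 -0.0009641711483492355
```

View pics/c1.png

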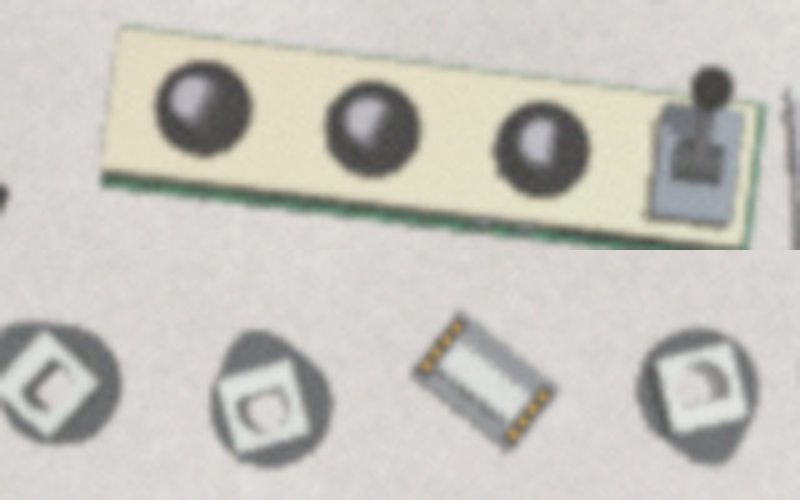

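```bash
cat >> h.py <<'E'
def cloud(d):
    K,T=d["mtx"],d["T"]; vv,uu=np.mgrid[:384,:512]; z=d["depth"]
    P=np.stack([(uu-K[0,2])/K[0,0]*z,(vv-K[1,2])/K[1,1]*z,z],-1)@T[:3,:3].T+T[:3,3]
    P[z<=0]=np.nan; return P
def near(P,c,r,z0,z1):
    q=P.reshape(-1,3); q=q[~np.isnan(q[:,0])]
    return q[(np.hypot(*(q[:,:2]-np.asarray(c)[:2]).T)<r)&(q[:,2]>z0)&(q[:,2]<z1)]
def rect(q): r=cv2.minAreaRect((q[:,:2]*1000).astype(np.float32)); return np.round(r[0],1),np.round(r[1],1),round(r[2],1)
E
python3 - <<'E'
from h import *
Pt,Ps=cloud(load("a","top")),cloud(load("a","side"))
print("mods stage");
for c in[(.594,-.253),(.589,-.153)]:
    for P in(Pt,Ps): q=near(P,c,.06,.052,.08); print(rect(q),len(q),np.percentile(q[:,2],[50,95]).round(4))
print("mods bench")
for c in[(.434,.087),(.432,-.156)]:
    for P in(Pt,Ps): q=near(P,c,.06,.036,.07); print(rect(q),len(q),np.percentile(q[:,2],[50,95]).round(4))
print("cams")
for c in[(.431,.355),(.418,.222),(.430,-.046)]:
    for P in(Pt,Ps):
        q=near(P,c,.05,.036,.07); print(rect(q),len(q),np.percentile(q[:,2],[50,95]).round(4))
        q=near(P,c,.065,.007,.02); v=q[:,:2]-c; a=np.degrees(np.arctan2(v[:,1],v[:,0]));r=np.hypot(*v.T)
        f=r>.0415; print("  lobe yaw",np.degrees(np.angle(np.exp(1j*np.radians(a[f])).mean())).round(1),f.sum(), "mean",q.mean(0).round(4))
print("shoulders")
d=load("a","top")
for uv in[(140+203/5,140+107/5),(140+372/5,140+128/5),(140+542/5,140+150/5)]:
    c=pt(d,*uv,.056);print(c)
    for n,P in(("t",Pt),("s",Ps)):
        q=near(P,c,.04,.053,.12); hi=near(P,c,.03,.089,.12); 
        print(n,len(hi),"top",hi.mean(0).round(4),rect(hi),np.percentile(hi[:,2],90).round(4))
        q=near(P,c,.03,.065,.12)-[*c[:2],0];a=np.degrees(np.arctan2(q[:,1],q[:,0]))%360
        print([ (k*30, int(1000*np.percentile(np.hypot(*q[(a//30)==k][:,:2].T),90)) if ((a//30)==k).sum()>2 else None) for k in range(12)])
E
```

```text
mods stage
(array([ 593.7, -253.8]), array([53.4, 24.8]), 2.6) 140 [0.0627 0.0687]
(array([ 591.8, -252.7]), array([34., 56.]), 89.3) 88 [0.0611 0.0654]
(array([ 588.9, -153.3]), array([56.9, 24.2]), 3.9) 140 [0.063  0.0689]
(array([ 587.5, -148.4]), array([56.2, 30.2]), 4.5) 99 [0.0614 0.0658]
mods bench
(array([434. ,  87.2]), array([55.8, 23.8]), 52.8) 126 [0.0496 0.0549]
(array([432.2,  89.7]), array([58. , 27.5]), 53.7) 153 [0.0475 0.0517]
(array([ 432.4, -156.4]), array([23.4, 57. ]), 9.6) 135 [0.0497 0.056 ]
(array([ 431.3, -153.3]), array([23.8, 67.6]), 10.3) 96 [0.0474 0.0508]
cams
(array([430.9, 355. ]), array([46.9, 46.9]), 47.0) 173 [0.047  0.0518]
  lobe yaw 44.8 31 mean [0.4364 0.3548 0.0121]
(array([429.5, 357.4]), array([47.5, 49.6]), 47.7) 255 [0.0461 0.0489]
  lobe yaw 59.1 40 mean [0.4305 0.374  0.0114]
(array([417.9, 222.2]), array([46. , 46.7]), 16.7) 166 [0.0467 0.0529]
  lobe yaw 12.1 26 mean [0.423  0.2206 0.0119]
(array([416.8, 224. ]), array([45.5, 50.1]), 18.2) 202 [0.0459 0.0491]
  lobe yaw 32.2 28 mean [0.4183 0.2355 0.0113]
(array([429.6, -46.1]), array(
[... 972 characters left out ...]
112 0.1642 0.0934] (array([612.1, 165.2]), array([18. , 24.6]), 69.0) 0.0957
[(0, 11), (30, 17), (60, 18), (90, 19), (120, 19), (150, 16), (180, None), (210, None), (240, None), (270, None), (300, None), (330, None)]
[0.59826917 0.05071092 0.056     ]
t 53 top [0.5997 0.055  0.0944] (array([600.2,  56.4]), array([20.3, 27.4]), 80.4) 0.0977
[(0, 14), (30, 16), (60, 16), (90, 15), (120, 13), (150, 12), (180, 12), (210, 7), (240, None), (270, None), (300, 21), (330, 14)]
s 39 top [0.5987 0.0587 0.093 ] (array([599.3,  58.6]), array([20.5, 25.2]), 83.3) 0.0959
[(0, 14), (30, 18), (60, 18), (90, 18), (120, 17), (150, 15), (180, 13), (210, None), (240, None), (270, None), (300, None), (330, None)]
```

```bash
cat >> h.py <<'E'
def avg(n,k=8):
    L=[eyes.get_image(n) for _ in range(k)]; d=dict(L[-1])
    z=np.stack([l["depth"] for l in L]).astype(float); z[z==0]=np.nan
    d["depth"]=np.nan_to_num(np.nanmedian(z,0)); d["color"]=np.mean([l["color"] for l in L],0).astype(np.uint8); return d
E
python3 - <<'E' 2>/dev/null
from h import *
from scipy.optimize import minimize
dt=avg("top",10);ds=avg("side",6);np.savez("pics/b_top.npz",**dt);np.savez("pics/b_side.npz",**ds)
Pt,Ps=cloud(dt),cloud(ds)
for c in[(.6246,.2588),(.6115,.155),(.5984,.051)]:
    # D silhouette of the top at z~.096: fit to pixel occupancy of z>.088
    for n,P in(("t",Pt),("s",Ps)):
        q=P.reshape(-1,3); q=q[np.hypot(q[:,0]-c[0],q[:,1]-c[1])<.028]; q=q[q[:,2]>.05]
        # sections
        hi=q[q[:,2]>.092]; print(n,len(hi),hi.mean(0).round(4),np.median(hi[:,2]).round(4),rect(hi))
        sh=P.reshape(-1,3); r=np.hypot(sh[:,0]-c[0],sh[:,1]-c[1]); sh=sh[(r<.045)&(sh[:,2]>.0535)&(sh[:,2]<.059)]
        print("  shoulder",sh.mean(0).round(4),cv2.minEnclosingCircle((sh[:,:2]*1000).astype(np.float32)))
# lever ball
q=near(Pt,(.61,-.06),.08,.11,.18);print("ball t",len(q),q.mean(0),q.max(0),q.min(0))
q=near(Ps,(.61,-.06),.08,.11,.18);print("ball s",len(q),q.mean(0),q.max(0),q.min(0))
for n,P in(("t",Pt),("s",Ps)):
    q=near(P,(.39,-.36),.15,.018,.04);print(n,"tray",len(q),rect(q),np.median(q[:,2]))
    q=near(P,(.39,-.36),.03,-.01,.04);print("floor",np.median(q[:,2]))
# stage rails: z 20..27 , top 14
q=near(Pt,(.59,-.203),.14,.01,.018);print("plate",rect(q),len(q))
k=6
img=dt["color"][140:205,280:375];a=cv2.resize(img,None,fx=8,fy=8,interpolation=cv2.INTER_CUBIC)
img=dt["color"][148:190,165:265];b=cv2.resize(img,(760,320),interpolation=cv2.INTER_CUBIC)
cv2.imwrite("pics/c2.png",cv2.convertScaleAbs(np.vstack([a[:270],b]),alpha=1.6))
E
```

```text
t 43 [0.6265 0.2632 0.0951] 0.0954 (array([625. , 262.7]), array([20.9, 21. ]), 1.5)
  shoulder [0.6239 0.2588 0.0555] ((625.25048828125, 260.328857421875), 29.8052921295166)
s 40 [0.625  0.2654 0.0944] 0.0943 (array([625.8, 265.8]), array([16.8, 23.6]), 65.2)
  shoulder [0.6203 0.2681 0.0549] ((623.3988037109375, 263.5183410644531), 30.238765716552734)
t 45 [0.6139 0.1586 0.095 ] 0.0951 (array([614.6, 158.7]), array([16.8, 24.1]), 56.9)
  shoulder [0.612  0.1557 0.0556] ((612.71044921875, 156.2314453125), 29.963563919067383)
s 32 [0.6119 0.1624 0.0943] 0.0947 (array([612.3, 162.9]), array([15.8, 21.9]), 63.6)
  shoulder [0.6079 0.164  0.0549] ((611.182373046875, 158.40087890625), 30.459774017333984)
t 49 [0.6005 0.0553 0.0949] 0.0947 (array([600.8,  56.3]), array([18.8, 24.9]), 79.0)
  shoulder [0.5994 0.0509 0.0556] ((600.1489868164062, 52.0549430847168), 29.860132217407227)
s 26 [0.5992 0.0569 0.0942] 0.0944 (array([599.2,  57.1]), array([14.9, 22.2]), 83.9)
  shoulder [0.5961 0.0615 0.055 ] ((598.7260131835938, 56.04758834838867), 30.39935302734375)
ball t 78 [ 0.62137674 -0.04575165  0.14558068] [ 0.63734984 -0.0350054   0.15757298] [ 0.60406052 -0.05826491  0.11003718]
ball s 73 [ 0.61869339 -0.03951709  0.13980555] [ 0.63487147 -0.03088497  0.15541343] [ 0.60388306 -0.05039449  0.11032529]
t tray 392 (array([ 410.7, -377.6]), array([120.5, 190.5]), 39.0) 0.028927735090967244
floor 0.0035211967167427805
s tray 330 (array([ 410.2, -375.5]), array([122.5, 192.8]), 39.6) 0.025345046689943085
floor 0.00208063665315672
plate (array([ 580. , -203.7]), array([251.2, 194. ]), 4.2) 1220
```

View pics/c2.png

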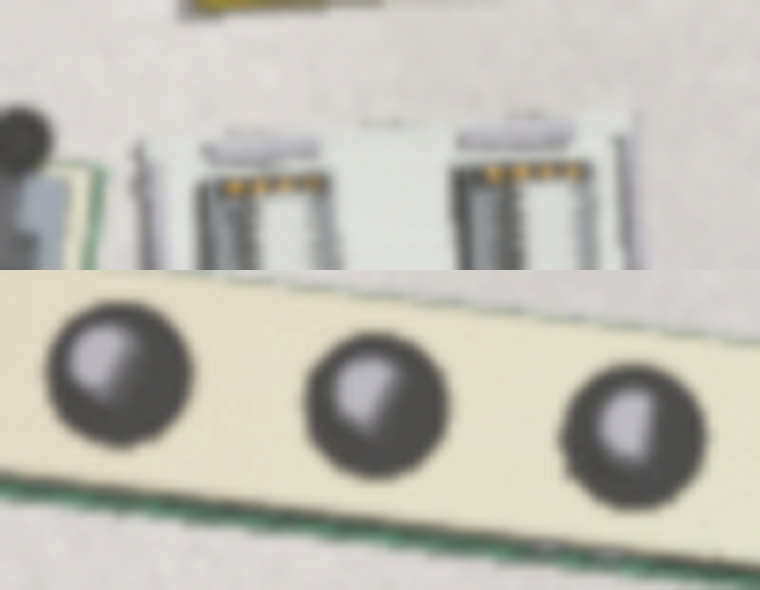

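```bash
python3 - <<'E' 2>/dev/null
from h import *
from scipy.optimize import minimize
from scipy.ndimage import gaussian_filter
dt,ds=load("b","top"),load("b","side")
def fit(d,c,verbose=True):
    u,v=proj(d,[*c,.094]); g=cv2.cvtColor(d["color"],cv2.COLOR_BGR2GRAY).astype(float)
    k=6;u0,v0=int(u)-8,int(v)-8
    I=g[v0:v0+17,u0:u0+17]
    n=17*k; jj,ii=np.meshgrid((np.arange(n)+.5)/k-.5+u0,(np.arange(n)+.5)/k-.5+v0)
    X=np.array([pt(d,a,b,.094)[:2] for a,b in zip(jj.ravel(),ii.ravel())]).reshape(n,n,2)
    best=None
    m=None
    def model(p):
        x,y,w,r,o=p; D=X-[x,y]
        s=lambda t:1/(1+np.exp(-t/.0004))
        f=s(r-np.hypot(D[...,0],D[...,1]))*s(o-(D[...,0]*np.cos(w)+D[...,1]*np.sin(w)))
        f=f.reshape(17,k,17,k).mean((1,3)); return gaussian_filter(f,.6)
    zd=np.hypot(*(np.array([[pt(d,u0+a,v0+b,.094)[:2] for a in range(17)] for b in range(17)])-c).transpose(2,0,1))<.024
    def cost(p):
        f=model(p)[zd];A=np.c_[f,np.ones(f.size)];s,res,*_=np.linalg.lstsq(A,I[zd],rcond=None);return float(((A@s-I[zd])**2).sum())
    for w in np.radians([-150,-120,-90,-60]):
        o=minimize(cost,[*(np.array(c)+[.001,.001]),w,.0125,.006],method="Nelder-Mead",options=dict(maxiter=600,initial_simplex=np.array([c[0],c[1],w,.0125,.006])+np.vstack([np.zeros(5),np.diag([.002,.002,.3,.002,.002])])))
        if best is None or o.fun<best.fun: best=o
    p=best.x; return np.round([p[0],p[1],np.degrees(p[2]),p[3],p[4]],4),round(best.fun)
for c in[(.6246,.2595),(.612,.1557),(.5992,.0515)]: print(fit(dt,c),fit(ds,c))
E
```

```text
(array([ 6.259000e-01,  2.605000e-01, -1.178926e+02,  1.260000e-02,
        6.200000e-03]), 25461) (array([ 6.1370e-01,  2.7610e-01, -6.8339e+01,  1.9700e-02,  1.2200e-02]), 14782)
(array([ 6.132000e-01,  1.559000e-01, -1.165352e+02,  1.310000e-02,
        6.100000e-03]), 9838) (array([-31.1251,  -6.8633, -86.3366,  32.5158,  -4.9826]), 8766)
(array([ 6.00400e-01,  5.17000e-02, -9.63672e+01,  1.31000e-02,
        5.90000e-03]), 3553) (array([ 5.92400e-01,  6.72000e-02, -6.87294e+01,  1.65000e-02,
        1.09000e-02]), 8495)
```

```bash
cat >> h.py <<'E'
def Rq(): 
    q=env.read_state()["eef_rot"]; return R.from_quat([q[1],q[2],q[3],q[0]])
def go(*T):
    """T: (x,y,z,yawdeg or None) world TCP targets -> normalised shift/turn from the pose now"""
    s=env.read_state(); R0=Rq(); m=R0.as_matrix(); y0=np.degrees(np.arctan2(m[1,0],m[0,0]))
    print("now",s["position"].round(4),"yaw",round(y0,1),"t",round(s["t"],2),"gap",round(s["finger_gap"],4),"F",s["force"].round(1))
    for x,y,z,w in T:
        Rt=R.from_euler("z",w,degrees=True)*R.from_euler("x",180,degrees=True)
        sh=m.T@(np.array([x,y,z])-s["position"]); tv=np.degrees((R0.inv()*Rt).as_rotvec())
        print((x,y,z,w),(sh/.75).round(4).tolist(),(tv/120).round(4).tolist(),"rows",round(max(np.linalg.norm(sh)/.0625,np.linalg.norm(tv)/10.7),1))
E
python3 -c "
from h import *
go((.668,-.052,.25,-7.2),(.668,-.052,.125,-7.2),(.620,-.046,.125,-7.2),(.575,-.040,.125,-7.2),(.569,-.0395,.125,-7.2))"
```

```text
now [ 0.1659 -0.7058  0.2313] yaw 13.2 t 0.9 gap 0.0856 F [ 0.1  0.2 -0.8]
(0.668, -0.052, 0.25, -7.2) [0.8512, -0.6954, -0.0249] [0.0, -0.0, 0.1702] rows 13.2
(0.668, -0.052, 0.125, -7.2) [0.8512, -0.6954, 0.1417] [0.0, -0.0, 0.1702] rows 13.3
(0.62, -0.046, 0.125, -7.2) [0.7907, -0.7178, 0.1417] [0.0, -0.0, 0.1702] rows 12.9
(0.575, -0.04, 0.125, -7.2) [0.7341, -0.7394, 0.1417] [0.0, -0.0, 0.1702] rows 12.6
(0.569, -0.0395, 0.125, -7.2) [0.7265, -0.7418, 0.1417] [0.0, -0.0, 0.1702] rows 12.6
```

Request:
drive_tool --pt "0.8512 -0.6954 -0.0249 0 0 0.1702 0" --pt "0.8512 -0.6954 -0.0249 0 0 0.1702 0" --pt "0.8512 -0.6954 -0.0249 0 0 0.1702 0" --pt "0.8512 -0.6954 -0.0249 0 0 0.1702 0" --pt "0.8512 -0.6954 -0.0249 0 0 0.1702 0" --pt "0.8512 -0.6954 -0.0249 0 0 0.1702 0" --pt "0.8512 -0.6954 -0.0249 0 0 0.1702 0" --pt "0.8512 -0.6954 -0.0249 0 0 0.1702 0" --pt "0.8512 -0.6954 -0.0249 0 0 0.1702 0" --pt "0.8512 -0.6954 -0.0249 0 0 0.1702 0" --pt "0.8512 -0.6954 -0.0249 0 0 0.1702 0" --pt "0.8512 -0.6954 -0.0249 0 0 0.1702 0" --pt "0.8512 -0.6954 -0.0249 0 0 0.1702 0" --pt "0.8512 -0.6954 -0.0249 0 0 0.1702 0" --pt "0.8512 -0.6954 -0.0249 0 0 0.1702 0" --pt "0.8512 -0.6954 -0.0249 0 0 0.1702 0" --force 40

```text
t: 2.9
position: [0.6668, -0.0548, 0.2498]
eef_rot: [0.001, 0.998, -0.064, -0.001]
force: [-0.7, -0.4, 0.7]
finger_gap: -0.0001
grip_force: 0.0
```

```bash
python3 -c "
from h import *
go((.668,-.052,.125,-7.2),(.640,-.0485,.125,-7.2),(.610,-.0445,.125,-7.2),(.575,-.040,.125,-7.2),(.569,-.0395,.125,-7.2))
d=snap('c'); a=d['top']['color'][120:200,240:340]; b=d['side']['color'][110:190,220:320]
cv2.imwrite('pics/c3.png',cv2.convertScaleAbs(cv2.resize(np.hstack([a,b]),None,fx=4,fy=4,interpolation=cv2.INTER_CUBIC),alpha=1.5))"
```

```text
now [ 0.6668 -0.0548  0.2498] yaw -7.4 t 2.9 gap -0.0001 F [-0.7 -0.4  0.7]
(0.668, -0.052, 0.125, -7.2) [0.0013, -0.0042, 0.1665] [0.0008, 0.0005, -0.0016] rows 2.0
(0.64, -0.0485, 0.125, -7.2) [-0.0363, -0.004, 0.1665] [0.0008, 0.0005, -0.0016] rows 2.0
(0.61, -0.0445, 0.125, -7.2) [-0.0767, -0.0041, 0.1665] [0.0008, 0.0005, -0.0016] rows 2.2
(0.575, -0.04, 0.125, -7.2) [-0.1237, -0.0041, 0.1666] [0.0008, 0.0005, -0.0016] rows 2.5
(0.569, -0.0395, 0.125, -7.2) [-0.1317, -0.0037, 0.1666] [0.0008, 0.0005, -0.0016] rows 2.5
```

View pics/c3.png

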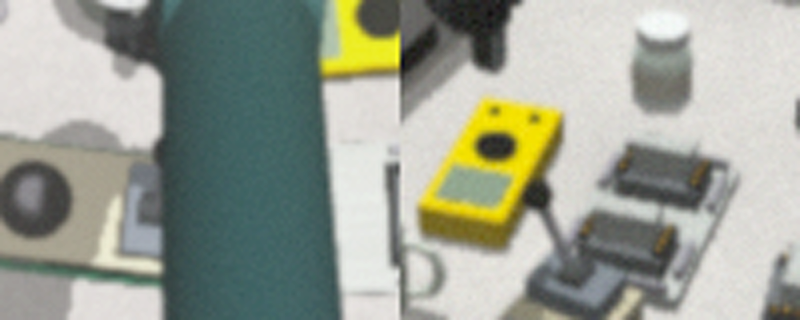

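Request:
drive_tool --pt "0.0013 -0.0042 0.08 0 0 0 0" --pt "0.0013 -0.0042 0.1665 0 0 0 0" --pt "0.0013 -0.0042 0.1665 0 0 0 0" --pt "-0.018 -0.0042 0.1665 0 0 0 0" --pt "-0.0363 -0.0041 0.1665 0 0 0 0" --pt "-0.056 -0.0041 0.1665 0 0 0 0" --pt "-0.0767 -0.0041 0.1665 0 0 0 0" --pt "-0.1 -0.0041 0.1665 0 0 0 0" --pt "-0.12 -0.0041 0.1665 0 0 0 0" --pt "-0.128 -0.0041 0.1665 0 0 0 0" --pt "-0.1317 -0.0041 0.1665 0 0 0 0" --pt "-0.1317 -0.0041 0.1665 0 0 0 0"

```text
t: 4.5
position: [0.5762, -0.0369, 0.1261]
eef_rot: [-0.0, 0.998, -0.063, 0.006]
force: [8.7, -1.1, -5.7]
finger_gap: -0.0001
grip_force: 4.5
```

```bash
python3 -c "
from h import *
d=snap('d'); P=cloud(d['side']); q=near(P,(.55,-.04),.04,.125,.17);print(len(q),q.mean(0),q.min(0),q.max(0)); print(env.read_state()['force'])
go((.60,-.045,.125,-7.2),(.60,-.045,.25,-7.2),(.592,-.153,.2,3.5),(.589,-.1533,.04,3.5))"
```

```text
116 [ 0.56073269 -0.02843455  0.14616885] [ 0.53873365 -0.04603292  0.12511316] [ 0.58367298 -0.00725731  0.16929707]
[ 8.84048802 -1.18899147 -4.8705869 ]
now [ 0.5762 -0.0369  0.1261] yaw -7.2 t 4.6 gap -0.0003 F [ 8.8 -1.2 -4.9]
(0.6, -0.045, 0.125, -7.2) [0.0329, 0.0068, 0.0019] [-0.0005, -0.0059, 0.0001] rows 0.4
(0.6, -0.045, 0.25, -7.2) [0.0349, 0.0066, -0.1648] [-0.0005, -0.0059, 0.0001] rows 2.0
(0.592, -0.153, 0.2, 3.5) [0.0415, 0.1509, -0.0981] [0.0001, -0.0059, -0.0891] rows 2.2
(0.589, -0.1533, 0.04, 3.5) [0.035, 0.152, 0.1151] [0.0001, -0.0059, -0.0891] rows 2.3
```

Request:
drive_tool --pt "0.0329 0.0068 0.0019 0 0 0 0" --pt "0.034 0.0068 -0.16 0 0 0 0" --pt "0.034 0.0068 -0.16 0 0 0 0" --pt "0.0415 0.1509 -0.0981 0 -0.005 -0.0891 0.6" --pt "0.0415 0.1509 -0.0981 0 -0.005 -0.0891 0.6" --pt "0.0415 0.1509 -0.0981 0 -0.005 -0.0891 0.6"

```text
t: 5.35
position: [0.5832, -0.1587, 0.1967]
eef_rot: [0.001, 1.0, 0.026, -0.008]
force: [0.3, 0.7, 0.4]
finger_gap: 0.0509
grip_force: 0.0
```

```bash
python3 -c "
from h import *
d=snap('e')
for n in d:
  P=cloud(d[n]); q=near(P,(.55,-.035),.035,.115,.17);print(n,len(q),q.mean(0),q.min(0),q.max(0))
go((.589,-.1533,.12,3.5),(.589,-.1533,.0355,3.5))"
```

```text
top 65 [ 0.5519663  -0.03739392  0.14892329] [ 0.53917795 -0.04989626  0.11884067] [ 0.57047057 -0.02623343  0.15744714]
side 63 [ 0.55110018 -0.03068318  0.1422755 ] [ 0.53814561 -0.04451603  0.11599052] [ 0.56645256 -0.02272755  0.15413179]
now [ 0.5858 -0.1529  0.198 ] yaw 3.4 t 5.45 gap 0.0512 F [0.2 0.1 0.1]
(0.589, -0.1533, 0.12, 3.5) [0.0055, 0.0009, 0.104] [-0.0009, 0.0061, -0.0009] rows 1.2
(0.589, -0.1533, 0.0355, 3.5) [0.007, 0.0011, 0.2166] [-0.0009, 0.0061, -0.0009] rows 2.6
```

Request:
drive_tool --pt "0.0055 0.0009 0.104 0 0.006 0 0.6" --pt "0.007 0.0011 0.18 0 0.006 0 0.6" --pt "0.007 0.0011 0.2166 0 0.006 0 0.6" --pt "0.007 0.0011 0.2166 0 0.006 0 0.6" --pt "0.007 0.0011 0.2166 0 0.006 0 0" --pt "0.007 0.0011 0.2166 0 0.006 0 0" --pt "0.007 0.0011 0.2166 0 0.006 0 0" --pt "0.007 0.0011 0.2166 0 0.006 0 0" --pt "0.007 0.0011 0.19 0 0.006 0 0" --pt "0.007 0.0011 0.12 0 0.006 0 0" --pt "0.007 0.0011 0.05 0 0.006 0 0" --force 70

```text
t: 6.82
position: [0.5912, -0.1535, 0.1631]
eef_rot: [-0.0, 1.0, 0.03, 0.001]
force: [1.5, -0.9, -1.6]
finger_gap: 0.0227
grip_force: 68.6
```

```bash
python3 -c "
from h import *
c,s=np.cos(np.radians(39)),np.sin(np.radians(39)); t=np.array([.4107,-.3776])
# rect (120.5,190.5)@39: 120 side (tray y-dim) along 39deg; 190 side along 129deg
L=np.array([-s,c]); A=t+.043*L; B=t-.043*L; print(A,B)
for p in(A,B): go((*p,.16,39),(*p,.06,39),(*p,.028,39))"
```

```text
[ 0.38363922 -0.34418272] [ 0.43776078 -0.41101728]
now [ 0.5912 -0.1535  0.1631] yaw 3.5 t 6.83 gap 0.0227 F [ 1.5 -0.9 -1.6]
(np.float64(0.383639223184857), np.float64(-0.34418272365735025), 0.16, 39) [-0.2917, 0.237, 0.0035] [-0.0002, -0.0008, -0.2961] rows 4.5
(np.float64(0.383639223184857), np.float64(-0.34418272365735025), 0.06, 39) [-0.2919, 0.2372, 0.1368] [-0.0002, -0.0008, -0.2961] rows 4.8
(np.float64(0.383639223184857), np.float64(-0.34418272365735025), 0.028, 39) [-0.2919, 0.2372, 0.1795] [-0.0002, -0.0008, -0.2961] rows 5.0
now [ 0.5912 -0.1535  0.1631] yaw 3.5 t 6.83 gap 0.0227 F [ 1.5 -0.9 -1.6]
(np.float64(0.437760776815143), np.float64(-0.41101727634264973), 0.16, 39) [-0.225, 0.3304, 0.0035] [-0.0002, -0.0008, -0.2961] rows 4.8
(np.float64(0.437760776815143), np.float64(-0.41101727634264973), 0.06, 39) [-0.2252, 0.3305, 0.1369] [-0.0002, -0.0008, -0.2961] rows 5.1
(np.float64(0.437760776815143), np.float64(-0.41101727634264973), 0.028, 39) [-0.2253, 0.3305, 0.1795] [-0.0002, -0.0008, -0.2961] rows 5.3
```

Request:
drive_tool --pt "-0.225 0.3304 0.0035 0 0 -0.2961 0" --pt "-0.225 0.3304 0.0035 0 0 -0.2961 0" --pt "-0.225 0.3304 0.0035 0 0 -0.2961 0" --pt "-0.225 0.3304 0.0035 0 0 -0.2961 0" --pt "-0.225 0.3304 0.0035 0 0 -0.2961 0" --pt "-0.225 0.3304 0.0035 0 0 -0.2961 0" --pt "-0.225 0.3304 0.0035 0 0 -0.2961 0" --pt "-0.225 0.3304 0.08 0 0 -0.2961 0" --pt "-0.225 0.3304 0.14 0 0 -0.2961 0" --pt "-0.2253 0.3305 0.17 0 0 -0.2961 0" --pt "-0.2253 0.3305 0.181 0 0 -0.2961 0" --pt "-0.2253 0.3305 0.181 0 0 -0.2961 0" --pt "-0.2253 0.3305 0.181 0 0 -0.2961 0.55" --pt "-0.2253 0.3305 0.181 0 0 -0.2961 0.55" --pt "-0.2253 0.3305 0.12 0 0 -0.2961 0.55" --pt "-0.2253 0.3305 0.04 0 0 -0.2961 0.55" --pt "-0.2253 0.3305 0.0 0 0 -0.2961 0.6"

```text
t: 8.95
position: [0.4403, -0.4116, 0.1637]
eef_rot: [0.002, 0.942, 0.334, 0.003]
force: [-0.2, -0.7, -0.4]
finger_gap: 0.0513
grip_force: 0.0
```

```bash
python3 -c "
from h import *
d=snap('f')
P=cloud(d['side']); q=near(P,(.43,-.40),.09,.036,.09);print('in tray',rect(q),len(q),np.median(q[:,2]))
q=near(P,(.59,-.25),.05,.052,.08);print(rect(q),len(q))
go((.5937,-.2538,.14,2.6),(.5937,-.2538,.0355,2.6))"
```

```text
in tray (array([ 436.5, -407.4]), array([57.8, 34.2]), 33.9) 106 0.049234913844806494
(array([ 593., -253.]), array([56.6, 31.3]), 6.3) 87
now [ 0.4413 -0.4124  0.1646] yaw 39.1 t 9.05 gap 0.0509 F [ 0.3 -0.3 -0.5]
(0.5937, -0.2538, 0.14, 2.6) [0.2909, -0.0365, 0.0337] [0.0034, -0.0032, 0.3039] rows 3.5
(0.5937, -0.2538, 0.0355, 2.6) [0.2904, -0.0377, 0.173] [0.0034, -0.0032, 0.3039] rows 4.1
```

Request:
drive_tool --pt "0.2909 -0.0365 0.0337 0 0 0.3039 0.6" --pt "0.2909 -0.0365 0.0337 0 0 0.3039 0.6" --pt "0.2909 -0.0365 0.0337 0 0 0.3039 0.6" --pt "0.2909 -0.0365 0.0337 0 0 0.3039 0.6" --pt "0.2909 -0.0365 0.0337 0 0 0.3039 0.6" --pt "0.2909 -0.0365 0.0337 0 0 0.3039 0.6" --pt "0.2906 -0.037 0.1 0 0 0.3039 0.6" --pt "0.2904 -0.0377 0.15 0 0 0.3039 0.6" --pt "0.2904 -0.0377 0.173 0 0 0.3039 0.6" --pt "0.2904 -0.0377 0.173 0 0 0.3039 0.6" --pt "0.2904 -0.0377 0.173 0 0 0.3039 0" --pt "0.2904 -0.0377 0.173 0 0 0.3039 0" --pt "0.2904 -0.0377 0.173 0 0 0.3039 0" --pt "0.2904 -0.0377 0.173 0 0 0.3039 0" --pt "0.2904 -0.0377 0.14 0 0 0.3039 0" --pt "0.2904 -0.0377 0.07 0 0 0.3039 0" --pt "0.2904 -0.0377 0.0 0 0 0.3039 0"

```text
t: 11.18
position: [0.5899, -0.2518, 0.1636]
eef_rot: [-0.0, 1.0, 0.022, 0.002]
force: [-0.1, -1.0, -3.1]
finger_gap: 0.0231
grip_force: 69.9
```

```bash
python3 -c "
from h import *
go((.3826,-.3435,.16,39),(.3826,-.3435,.06,39),(.3826,-.3435,.027,39))"
```

```text
now [ 0.5899 -0.2518  0.1636] yaw 2.6 t 11.18 gap 0.0231 F [-0.1 -1.  -3.1]
(0.3826, -0.3435, 0.16, 39) [-0.2816, 0.1099, 0.0037] [0.0001, -0.0017, -0.3037] rows 3.6
(0.3826, -0.3435, 0.06, 39) [-0.282, 0.11, 0.1371] [0.0001, -0.0017, -0.3037] rows 4.0
(0.3826, -0.3435, 0.027, 39) [-0.2822, 0.11, 0.1811] [0.0001, -0.0017, -0.3037] rows 4.2
```

Request:
drive_tool --pt "-0.2816 0.1099 0.0037 0 0 -0.3037 0" --pt "-0.2816 0.1099 0.0037 0 0 -0.3037 0" --pt "-0.2816 0.1099 0.0037 0 0 -0.3037 0" --pt "-0.2816 0.1099 0.0037 0 0 -0.3037 0" --pt "-0.2816 0.1099 0.0037 0 0 -0.3037 0" --pt "-0.2816 0.1099 0.0037 0 0 -0.3037 0" --pt "-0.2816 0.1099 0.06 0 0 -0.3037 0" --pt "-0.282 0.11 0.1371 0 0 -0.3037 0" --pt "-0.2822 0.11 0.165 0 0 -0.3037 0" --pt "-0.2822 0.11 0.181 0 0 -0.3037 0" --pt "-0.2822 0.11 0.181 0 0 -0.3037 0" --pt "-0.2822 0.11 0.181 0 0 -0.3037 0.5" --pt "-0.2822 0.11 0.181 0 0 -0.3037 0.5" --pt "-0.2822 0.11 0.12 0 0 -0.3037 0.5" --pt "-0.2822 0.11 0.04 0 0 -0.3037 0.5" --pt "-0.2822 0.11 0.0 0 0 -0.3037 0.6"

```text
t: 13.18
position: [0.3832, -0.3446, 0.1638]
eef_rot: [0.002, 0.943, 0.334, 0.003]
force: [-0.2, -0.3, 0.1]
finger_gap: 0.0512
grip_force: 0.0
```

```bash
python3 -c "
from h import *
d=avg('side',4); np.savez('pics/g_side.npz',**d); d={'side':d,'top':avg('top',4)}; np.savez('pics/g_top.npz',**d['top'])
for n in d:
  P=cloud(d[n])
  for c in[(.4377,-.411),(.3836,-.344)]: q=near(P,c,.04,.036,.09);print(n,'tray',rect(q) if len(q)>4 else '',len(q))
  for c in[(.431,.355),(.418,.222),(.430,-.046),(.434,.087),(.432,-.156)]: q=near(P,c,.05,.036,.07); print(rect(q) if len(q)>4 else '')
  q=near(P,(.59,-.203),.14,.0195,.03); print('stops/rails',len(q),rect(q))
  v=q[np.abs(q[:,1]+.203)<.09]; 
  for s in(-1,1):
    w=v[(v[:,0]-.59)*s>0];
    for yc in(-.153,-.253):
      k=w[np.abs(w[:,1]-yc)<.03]; print(s,yc,len(k),k.mean(0).round(4),np.percentile(k[:,0],[5,95]).round(4),np.percentile(k[:,1],[5,95]).round(4))
cv2.imwrite('pics/c4.png',cv2.convertScaleAbs(cv2.resize(d['top']['color'][145:200,285:375],None,fx=8,fy=8,interpolation=cv2.INTER_CUBIC),alpha=1.5))
go((.430,.355,.2,0))"
```

```text
side tray (array([ 436.1, -406.3]), array([56.8, 26.2]), 37.6) 106
side tray (array([ 386. , -338.4]), array([57.6, 25.1]), 36.0) 112
(array([430.1, 357.3]), array([46.3, 47.3]), 48.5)
(array([416.7, 224.4]), array([45.4, 48.1]), 19.1)
(array([428.8, -44. ]), array([45.7, 48.7]), 14.1)
(array([432.8,  89.7]), array([56.3, 24.1]), 53.4)
(array([ 431.2, -154.1]), array([24.1, 58.9]), 10.6)
stops/rails 184 (array([ 579.8, -203.2]), array([253. , 196.6]), 3.9)
-1 -0.153 22 [ 0.5318 -0.1543  0.0223] [0.5316 0.5389] [-0.175  -0.1341]
-1 -0.253 17 [ 0.5407 -0.2513  0.0222] [0.5368 0.5442] [-0.2698 -0.2321]
1 -0.153 38 [ 0.6656 -0.1483  0.0232] [0.6362 0.7004] [-0.1723 -0.1261]
1 -0.253 30 [ 0.6661 -0.2481  0.0227] [0.6412 0.7103] [-0.2691 -0.2295]
top tray (array([ 439.4, -406.3]), array([48.9, 23.5]), 40.1) 138
top tray (array([ 388.5, -338.8]), array([50.8, 24.4]), 38.3) 138
(array([431.2, 354.9]), array([46.5, 45.7]), 47.4)
(array([417.9, 222.2]), array([46. , 46.6]), 16.6)
(array([429.7, -46. ]), array([45.8, 46. ]), 13.4)
(array([434. ,  87.1]), array([55.6, 23.8]), 52.9)
(array([ 432.3, -156.5]), array([23.5, 55.8]), 9.6)
stops/rails 330 (array([ 580.9, -204.8]), array([254.7, 193.7]), 3.7)
-1 -0.153 47 [ 0.5228 -0.1614  0.0229] [0.4555 0.5398] [-0.1796 -0.1388]
-1 -0.253 35 [ 0.5429 -0.2589  0.0237] [0.5398 0.5463] [-0.2757 -0.2378]
1 -0.153 54 [ 0.6574 -0.1508  0.0242] [0.6371 0.7007] [-0.1708 -0.1284]
1 -0.253 45 [ 0.6587 -0.2514  0.0241] [0.6433 0.7101] [-0.2705 -0.2307]
now [ 0.3813 -0.3431  0.1592] yaw 39.0 t 13.57 gap 0.0512 F [-0.6 -0.1 -0.2]
(0.43, 0.355, 0.2, 0) [0.6364, -0.6826, -0.0518] [-0.0013, -0.0004, 0.325] rows 11.2
```

View pics/c4.png

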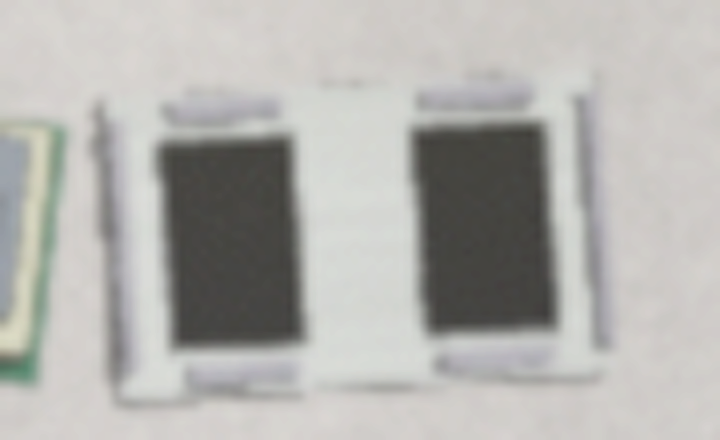

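```bash
python3 -c "
from h import *
d=load('g','top'); g=cv2.cvtColor(d['color'],cv2.COLOR_BGR2GRAY)
k=8; G=cv2.resize(g[145:200,285:375],None,fx=k,fy=k,interpolation=cv2.INTER_CUBIC)
m=(G<105*1.0).astype(np.uint8)*255
for th in(90,105,120):
  cs,_=cv2.findContours((G<th).astype(np.uint8),cv2.RETR_EXTERNAL,cv2.CHAIN_APPROX_NONE)
  for c in cs:
    if cv2.contourArea(c)<15000: continue
    p=np.array([pt(d,(a+.5)/k-.5+285,(b+.5)/k-.5+145,.014)[:2] for a,b in c[:,0]]); print(th,rect(p))
print(env.read_state()['joint_positions'].round(3))
go((.4178,.2222,.2,16.6),(.4178,.2222,.2,106.6),(.4178,.2222,.2,-73.4))
"
```

```text
90 (array([ 588.2, -154.2]), array([83.5, 53.3]), 4.0)
90 (array([ 594.5, -253.8]), array([82.9, 53.4]), 3.2)
105 (array([ 588.3, -154.2]), array([85.6, 55.2]), 4.1)
105 (array([ 594.4, -253.9]), array([85.1, 55.5]), 3.1)
120 (array([ 588.5, -154.1]), array([89. , 57.8]), 4.1)
120 (array([ 599.8, -253.5]), array([98.4, 58.1]), 3.1)
[ 0.792  0.44  -0.191  2.135  0.144  0.58  -0.392]
now [ 0.3813 -0.3431  0.1592] yaw 39.0 t 13.57 gap 0.0512 F [-0.6 -0.1 -0.2]
(0.4178, 0.2222, 0.2, 16.6) [0.5123, -0.5552, -0.0523] [-0.0012, -0.0006, 0.1867] rows 9.1
(0.4178, 0.2222, 0.2, 106.6) [0.5123, -0.5552, -0.0523] [-0.0005, -0.0013, -0.5633] rows 9.1
(0.4178, 0.2222, 0.2, -73.4) [0.5123, -0.5552, -0.0523] [-0.0015, 0.0005, 0.9367] rows 10.5
```

```bash
python3 -c "
from h import *
go((.5,0,.22,75),(.4178,.2222,.2,106.6))"
```

```text
now [ 0.3813 -0.3431  0.1592] yaw 39.0 t 13.57 gap 0.0512 F [-0.6 -0.1 -0.2]
(0.5, 0, 0.22, 75) [0.4111, -0.256, -0.0798] [-0.0008, -0.0011, -0.3] rows 5.9
(0.4178, 0.2222, 0.2, 106.6) [0.5123, -0.5552, -0.0523] [-0.0005, -0.0013, -0.5633] rows 9.1
```

Request:
drive_tool --pt "0.4111 -0.256 -0.0798 0 0 -0.3 0.8" --pt "0.4111 -0.256 -0.0798 0 0 -0.3 0.8" --pt "0.4111 -0.256 -0.0798 0 0 -0.3 0.8" --pt "0.4111 -0.256 -0.0798 0 0 -0.3 0.8" --pt "0.4111 -0.256 -0.0798 0 0 -0.3 0.8" --pt "0.4111 -0.256 -0.0798 0 0 -0.3 0.8" --pt "0.5123 -0.5552 -0.0523 0 0 -0.5633 0.8" --pt "0.5123 -0.5552 -0.0523 0 0 -0.5633 0.8" --pt "0.5123 -0.5552 -0.0523 0 0 -0.5633 0.8" --pt "0.5123 -0.5552 -0.0523 0 0 -0.5633 0.8" --pt "0.5123 -0.5552 -0.0523 0 0 -0.5633 0.8" --pt "0.5123 -0.5552 -0.0523 0 0 -0.5633 0.8" --pt "0.5123 -0.5552 -0.0523 0 0 -0.5633 0.8"

```text
t: 15.2
position: [0.4189, 0.2199, 0.1998]
eef_rot: [0.001, 0.599, 0.801, 0.0]
force: [-0.1, 0.5, -0.2]
finger_gap: 0.0684
grip_force: 0.0
```

```bash
python3 -c "
from h import *
print(env.read_state()['joint_positions'].round(3))
d=snap('h'); P=cloud(d['side']); q=near(P,(.4178,.2222),.05,.036,.06);print(rect(q))
c=(.4178,.2222)
go((*c,.1,106.6),(*c,.014,106.6),(*c,.06,106.6),(*c,.06,196.6),(*c,.014,196.6))"
```

```text
[-0.099  0.378 -0.607  2.173  0.342  0.682 -0.655]
(array([416.5, 225. ]), array([45.4, 50.2]), 18.8)
now [0.4191 0.2201 0.2001] yaw 106.4 t 15.3 gap 0.068 F [-0.2 -0.2 -0.6]
(0.4178, 0.2222, 0.1, 106.6) [0.0032, -0.001, 0.1335] [0.0008, 0.0001, -0.0015] rows 1.6
(0.4178, 0.2222, 0.014, 106.6) [0.0032, -0.0012, 0.2482] [0.0008, 0.0001, -0.0015] rows 3.0
(0.4178, 0.2222, 0.06, 106.6) [0.0032, -0.0011, 0.1868] [0.0008, 0.0001, -0.0015] rows 2.2
(0.4178, 0.2222, 0.06, 196.6) [0.0032, -0.0011, 0.1868] [0.0006, 0.0007, -0.7515] rows 8.4
(0.4178, 0.2222, 0.014, 196.6) [0.0032, -0.0012, 0.2482] [0.0006, 0.0007, -0.7515] rows 8.4
```

Request:
drive_tool --pt "0.0032 -0.001 0.1335 0 0 0 0.8" --pt "0.0032 -0.0012 0.2 0 0 0 0.8" --pt "0.0032 -0.0012 0.2482 0 0 0 0.8" --pt "0.0032 -0.0012 0.2482 0 0 0 0.8" --pt "0.0032 -0.0012 0.2482 0 0 0 0.4" --pt "0.0032 -0.0012 0.2482 0 0 0 0.4" --pt "0.0032 -0.0012 0.2482 0 0 0 0.4" --pt "0.0032 -0.0012 0.2482 0 0 0 0.85" --pt "0.0032 -0.0012 0.2482 0 0 0 0.85" --pt "0.0032 -0.0011 0.17 0 0 0 0.85" --pt "0.0032 -0.0011 0.17 0 0 -0.7515 0.85" --pt "0.0032 -0.0011 0.17 0 0 -0.7515 0.85" --pt "0.0032 -0.0011 0.17 0 0 -0.7515 0.85" --pt "0.0032 -0.0011 0.17 0 0 -0.7515 0.85" --pt "0.0032 -0.0011 0.17 0 0 -0.7515 0.85" --pt "0.0032 -0.0011 0.17 0 0 -0.7515 0.85" --pt "0.0032 -0.0011 0.17 0 0 -0.7515 0.85" --pt "0.0032 -0.0011 0.17 0 0 -0.7515 0.85" --pt "0.0032 -0.0011 0.17 0 0 -0.7515 0.85" --pt "0.0032 -0.0011 0.17 0 0 -0.7515 0.85" --force 30

```text
t: 17.8
position: [0.4172, 0.2236, 0.0728]
eef_rot: [0.001, -0.145, 0.989, 0.0]
force: [-0.1, 0.5, 0.2]
finger_gap: 0.0723
grip_force: 0.0
```

```bash
python3 -c "
from h import *
c=(.4178,.2222)
print(env.read_state()['joint_positions'].round(3))
go((*c,.014,196.6),(*c,.15,196.6))"
```

```text
[ 0.017  0.697 -0.833  2.251  0.974  0.612  0.301]
now [0.4172 0.2236 0.0728] yaw -163.3 t 17.8 gap 0.0723 F [-0.1  0.5  0.2]
(0.4178, 0.2222, 0.014, 196.6) [-0.0, -0.002, 0.0784] [0.0003, 0.0009, 0.0009] rows 0.9
(0.4178, 0.2222, 0.15, 196.6) [-0.0004, -0.0019, -0.103] [0.0003, 0.0009, 0.0009] rows 1.2
```

Request:
drive_tool --pt "0 0 0.05 0 0 0 0.85" --pt "0 0 0.0784 0 0 0 0.85" --pt "0 0 0.0784 0 0 0 0.85" --pt "0 0 0.0784 0 0 0 0" --pt "0 0 0.0784 0 0 0 0" --pt "0 0 0.0784 0 0 0 0" --pt "0 0 0.0784 0 0 0 0" --pt "0 0 0.04 0 0 0 0" --pt "0 0 -0.04 0 0 0 0" --pt "0 0 -0.12 0 0 0 0" --pt "0 0 -0.12 0 0 0 0" --force 70

```text
t: 19.18
position: [0.4192, 0.2256, 0.1668]
eef_rot: [0.005, -0.145, 0.989, 0.002]
force: [-0.3, -0.7, -3.3]
finger_gap: 0.0448
grip_force: 73.2
```

```bash
python3 -c "
from h import *
s=(.6256,.2604)
go((*s,.18,62),(*s,.18,100),(.5,.24,.18,130))"
```

```text
now [0.4192 0.2256 0.1668] yaw -163.3 t 19.18 gap 0.0448 F [-0.3 -0.7 -3.3]
(0.6256, 0.2604, 0.18, 62) [-0.2771, -0.0347, -0.0147] [0.0067, 0.0011, 1.1227] rows 12.6
(0.6256, 0.2604, 0.18, 100) [-0.2771, -0.0347, -0.0147] [0.0053, 0.0029, 0.806] rows 9.0
(0.5, 0.24, 0.18, 130) [-0.1089, -0.0126, -0.0165] [0.0041, 0.0039, 0.556] rows 6.2
```

Request:
drive_tool --pt "-0.1089 -0.0126 -0.0147 0 0 0.2 0" --pt "-0.277 -0.0347 -0.0147 0 0 0.806 0" --pt "-0.277 -0.0347 -0.0147 0 0 0.806 0" --pt "-0.277 -0.0347 -0.0147 0 0 0.806 0" --pt "-0.277 -0.0347 -0.0147 0 0 0.806 0" --pt "-0.277 -0.0347 -0.0147 0 0 0.806 0" --pt "-0.277 -0.0347 -0.0147 0 0 0.806 0" --pt "-0.277 -0.0347 -0.0147 0 0 0.806 0" --pt "-0.277 -0.0347 -0.0147 0 0 0.806 0" --pt "-0.277 -0.0347 -0.0147 0 0 0.806 0" --pt "-0.277 -0.0347 -0.0147 0 0 0.9 0" --pt "-0.277 -0.0347 -0.0147 0 0 1.0 0" --pt "-0.277 -0.0347 -0.0147 0 0 1.0 0" --pt "-0.277 -0.0347 -0.0147 0 0 1.0 0"

```text
t: 20.92
position: [0.6231, 0.2586, 0.1737]
eef_rot: [0.0, 0.783, 0.622, 0.001]
force: [-0.2, -0.3, -2.8]
finger_gap: 0.0449
grip_force: 72.9
```

```bash
python3 -c "
from h import *
d=snap('i'); s=(.6256,.2604)
print(env.read_state()['joint_positions'].round(3))
go((*s,.115,61.5),(*s,.10,61.5),(*s,.07,61.5))
b=d['side']['color'][170:290,150:310]
cv2.imwrite('pics/c5.png',cv2.convertScaleAbs(cv2.resize(b,None,fx=5,fy=5,interpolation=cv2.INTER_CUBIC),alpha=1.5))"
```

```text
[-0.187  0.619 -0.408  1.76   0.318  0.826 -0.974]
now [0.6233 0.2586 0.174 ] yaw 76.9 t 21.02 gap 0.0455 F [ 0.9  0.  -3.6]
(0.6256, 0.2604, 0.115, 61.5) [0.0029, 0.0023, 0.0786] [0.0005, -0.0007, 0.1285] rows 1.4
(0.6256, 0.2604, 0.1, 61.5) [0.0028, 0.0023, 0.0986] [0.0005, -0.0007, 0.1285] rows 1.4
(0.6256, 0.2604, 0.07, 61.5) [0.0028, 0.0023, 0.1386] [0.0005, -0.0007, 0.1285] rows 1.7
```

View pics/c5.png

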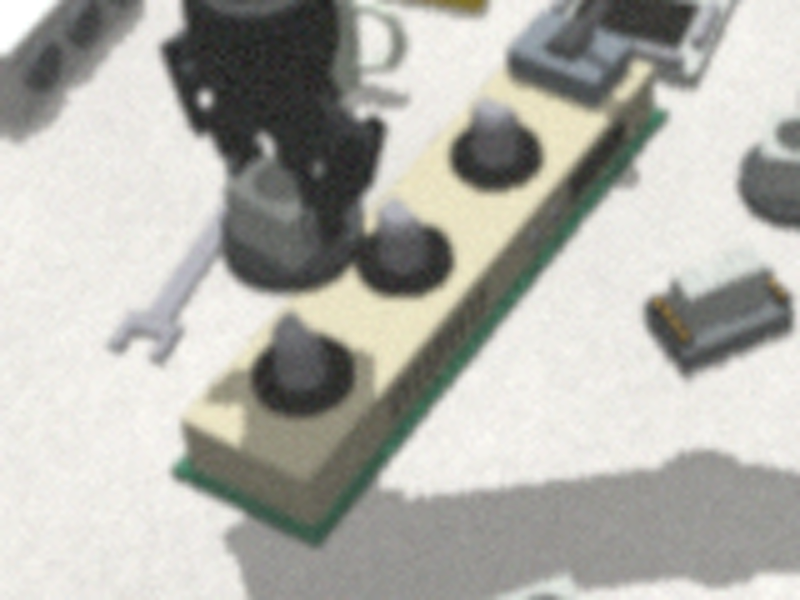

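Request:
drive_tool --pt "0.0029 0.0023 0.05 0 0 0.1285 0" --pt "0.0029 0.0023 0.068 0 0 0.1285 0" --pt "0.0029 0.0023 0.068 0 0 0.1285 0" --pt "0.0029 0.0023 0.068 0 0 0.1285 0" --pt "0.0029 0.0023 0.068 0 0 0.1285 0"

```text
t: 21.65
position: [0.6266, 0.261, 0.1245]
eef_rot: [0.0, 0.86, 0.511, 0.002]
force: [-0.2, -0.1, -2.9]
finger_gap: 0.0453
grip_force: 72.8
```

```bash
python3 -c "
from h import *
s=(.6256,.2604)
go((*s,.115,61.5),(*s,.10,61.5),(*s,.07,61.5))"
```

```text
now [0.6266 0.261  0.1245] yaw 61.4 t 21.65 gap 0.0453 F [-0.2 -0.1 -2.9]
(0.6256, 0.2604, 0.115, 61.5) [-0.0013, -0.0008, 0.0127] [0.0011, -0.0018, -0.0008] rows 0.2
(0.6256, 0.2604, 0.1, 61.5) [-0.0014, -0.0009, 0.0327] [0.0011, -0.0018, -0.0008] rows 0.4
(0.6256, 0.2604, 0.07, 61.5) [-0.0015, -0.0009, 0.0727] [0.0011, -0.0018, -0.0008] rows 0.9
```

Descend to mid-height and check force.

Request:
drive_tool --pt "-0.0013 -0.0008 0.0127 0 0 0 0" --pt "-0.0013 -0.0008 0.02 0 0 0 0" --pt "-0.0014 -0.0009 0.027 0 0 0 0" --pt "-0.0014 -0.0009 0.034 0 0 0 0" --pt "-0.0014 -0.0009 0.034 0 0 0 0"

```text
t: 22.28
position: [0.6248, 0.2605, 0.0974]
eef_rot: [-0.0, 0.86, 0.51, 0.001]
force: [1.1, 0.3, -4.4]
finger_gap: 0.0452
grip_force: 72.9
```

Request:
drive_tool --pt "0 0 0.01 0 0 0 0" --pt "0 0 0.02 0 0 0 0" --pt "0 0 0.03 0 0 0 0" --pt "0 0 0.036 0 0 0 0" --pt "0 0 0.036 0 0 0 0"

```text
t: 22.9
position: [0.625, 0.2606, 0.0714]
eef_rot: [-0.0, 0.86, 0.51, 0.001]
force: [0.2, 2.0, 1.3]
finger_gap: 0.0451
grip_force: 73.3
```

Request:
drive_tool --pt "0 0 0.004 0 0 0 0" --pt "0 0 0.004 0 0 0 0.75" --pt "0 0 0.004 0 0 0 0.75" --pt "0 0 -0.06 0 0 0 0.75" --pt "0 0 -0.14 0 0 0 0.8" --pt "0 0 -0.17 0 0 0 0.8" --pt "0 0 -0.17 0 0 0 0.8" --pt "0 0 -0.17 0 0 0 0.8"

```text
t: 23.9
position: [0.6236, 0.2588, 0.1966]
eef_rot: [0.0, 0.86, 0.51, -0.0]
force: [-0.3, -1.2, -1.1]
finger_gap: 0.0683
grip_force: 0.0
```

```bash
python3 -c "
from h import *
d=snap('j'); P=cloud(d['side']); q=near(P,(.6256,.2604),.04,.085,.115);print('seatA',rect(q),np.median(q[:,2]),len(q))
q=near(P,(.431,.355),.06,.036,.06);print(rect(q),len(q))
c=(.431,.355)
go((*c,.15,137.2),(*c,.014,137.2))"
```

```text
seatA (array([623.5, 261.4]), array([48.2, 51.3]), 61.1) 0.10003245522302529 289
(array([428.8, 357.8]), array([48.2, 48.1]), 46.2) 256
now [0.6234 0.259  0.1962] yaw 61.4 t 24.0 gap 0.0686 F [ 0.8  0.4 -1.2]
(0.431, 0.355, 0.15, 137.2) [-0.0105, -0.2864, 0.0618] [-0.0008, 0.0003, -0.6321] rows 7.1
(0.431, 0.355, 0.014, 137.2) [-0.0103, -0.2862, 0.2432] [-0.0008, 0.0003, -0.6321] rows 7.1
```

Request:
drive_tool --pt "-0.0105 -0.2864 0.0618 0 0 -0.6321 0.8" --pt "-0.0105 -0.2864 0.0618 0 0 -0.6321 0.8" --pt "-0.0105 -0.2864 0.0618 0 0 -0.6321 0.8" --pt "-0.0105 -0.2864 0.0618 0 0 -0.6321 0.8" --pt "-0.0105 -0.2864 0.0618 0 0 -0.6321 0.8" --pt "-0.0105 -0.2864 0.0618 0 0 -0.6321 0.8" --pt "-0.0105 -0.2864 0.0618 0 0 -0.6321 0.8" --pt "-0.0105 -0.2864 0.0618 0 0 -0.6321 0.8" --pt "-0.0103 -0.2862 0.13 0 0 -0.6321 0.8" --pt "-0.0103 -0.2862 0.2 0 0 -0.6321 0.8" --pt "-0.0103 -0.2862 0.2432 0 0 -0.6321 0.8" --pt "-0.0103 -0.2862 0.2432 0 0 -0.6321 0.8" --pt "-0.0103 -0.2862 0.2432 0 0 -0.6321 0.4" --pt "-0.0103 -0.2862 0.2432 0 0 -0.6321 0.4" --pt "-0.0103 -0.2862 0.2432 0 0 -0.6321 0.4" --pt "-0.0103 -0.2862 0.2432 0 0 -0.6321 0.85" --pt "-0.0103 -0.2862 0.2432 0 0 -0.6321 0.85" --pt "-0.0103 -0.2862 0.17 0 0 -0.6321 0.85" --pt "-0.0103 -0.2862 0.17 0 0 -0.6321 0.85" --force 30

```text
t: 26.38
position: [0.4344, 0.3584, 0.0737]
eef_rot: [0.002, 0.365, 0.931, 0.004]
force: [0.9, 0.0, -0.3]
finger_gap: 0.0728
grip_force: 0.0
```

Request:
drive_tool --pt "0 0 0 0 0 -0.75 0.85" --pt "0 0 0 0 0 -0.75 0.85" --pt "0 0 0 0 0 -0.75 0.85" --pt "0 0 0 0 0 -0.75 0.85" --pt "0 0 0 0 0 -0.75 0.85" --pt "0 0 0 0 0 -0.75 0.85" --pt "0 0 0 0 0 -0.75 0.85" --pt "0 0 0 0 0 -0.75 0.85" --pt "0 0 0 0 0 -0.75 0.85" --pt "0 0 0 0 0 -0.75 0.85" --pt "0 0 0.04 0 0 -0.75 0.85" --pt "0 0 0.079 0 0 -0.75 0.85" --pt "0 0 0.079 0 0 -0.75 0.85" --pt "0 0 0.079 0 0 -0.75 0" --pt "0 0 0.079 0 0 -0.75 0" --pt "0 0 0.079 0 0 -0.75 0" --pt "0 0 0.079 0 0 -0.75 0" --force 70

```text
t: 28.5
position: [0.4332, 0.3572, 0.0126]
eef_rot: [0.002, -0.4, 0.916, 0.001]
force: [0.2, -0.6, 5.8]
finger_gap: 0.0447
grip_force: 72.8
```

```bash
python3 -c "
from h import *
s=(.6002,.0518)
print(env.read_state()['joint_positions'].round(3))
go((.431,.355,.16,227),(.5,.22,.17,180),(*s,.17,130))"
```

```text
[-0.181  0.9   -0.862  2.074  1.111  0.726  0.603]
now [0.4332 0.3572 0.0126] yaw -132.8 t 28.5 gap 0.0447 F [ 0.2 -0.6  5.8]
(0.431, 0.355, 0.16, 227) [0.0033, 0.0001, -0.1965] [-0.0002, 0.0022, 0.0017] rows 2.4
(0.5, 0.22, 0.17, 180) [0.0728, -0.1897, -0.21] [0.0007, 0.0022, 0.3934] rows 4.4
(0.6002, 0.0518, 0.17, 130) [0.1466, -0.4401, -0.2102] [0.0017, 0.0018, 0.8101] rows 9.1
```

Request:
drive_tool --pt "0 0 -0.08 0 0 0 0" --pt "0 0 -0.16 0 0 0 0" --pt "0 0 -0.21 0 0 0.05 0" --pt "0.0728 -0.1897 -0.21 0 0 0.3934 0" --pt "0.0728 -0.1897 -0.21 0 0 0.3934 0" --pt "0.0728 -0.1897 -0.21 0 0 0.3934 0" --pt "0.0728 -0.1897 -0.21 0 0 0.3934 0" --pt "0.1466 -0.4401 -0.21 0 0 0.81 0" --pt "0.1466 -0.4401 -0.21 0 0 0.81 0" --pt "0.1466 -0.4401 -0.21 0 0 0.81 0" --pt "0.1466 -0.4401 -0.21 0 0 0.81 0" --pt "0.1466 -0.4401 -0.21 0 0 0.98 0" --pt "0.1466 -0.4401 -0.21 0 0 0.98 0" --pt "0.1466 -0.4401 -0.21 0 0 0.98 0" --pt "0.1466 -0.4401 -0.21 0 0 0.98 0"

```text
t: 30.38
position: [0.5993, 0.0509, 0.1686]
eef_rot: [0.0, 0.576, 0.818, 0.0]
force: [0.3, -0.5, -1.4]
finger_gap: 0.0453
grip_force: 73.2
```

```bash
python3 -c "
from h import *
s=(.6002,.0518)
go((*s,.12,83.4))"
```

```text
now [0.5993 0.0509 0.1686] yaw 109.7 t 30.38 gap 0.0453 F [ 0.3 -0.5 -1.4]
(0.6002, 0.0518, 0.12, 83.4) [0.0007, 0.0015, 0.0647] [0.0005, -0.0001, 0.2191] rows 2.5
```

Request:
drive_tool --pt "0.0007 0.0015 0.03 0 0 0.219 0" --pt "0.0007 0.0015 0.0647 0 0 0.219 0" --pt "0.0007 0.0015 0.0647 0 0 0.219 0" --pt "0.0007 0.0015 0.0647 0 0 0.219 0" --pt "0.0007 0.0015 0.0647 0 0 0.219 0" --pt "0.0007 0.0015 0.0647 0 0 0.219 0"

```text
t: 31.12
position: [0.6012, 0.052, 0.1206]
eef_rot: [0.0, 0.747, 0.665, 0.001]
force: [-0.7, 0.3, -2.4]
finger_gap: 0.0452
grip_force: 73.1
```

```bash
python3 -c "
from h import *
s=(.6002,.0518)
go((*s,.096,83.4),(*s,.069,83.4))"
```

```text
now [0.6012 0.052  0.1206] yaw 83.4 t 31.12 gap 0.0452 F [-0.7  0.3 -2.4]
(0.6002, 0.0518, 0.096, 83.4) [-0.0005, -0.0014, 0.0329] [0.0012, -0.0008, -0.0002] rows 0.4
(0.6002, 0.0518, 0.069, 83.4) [-0.0005, -0.0015, 0.0689] [0.0012, -0.0008, -0.0002] rows 0.8
```

Request:
drive_tool --pt "-0.0005 -0.0014 0.01 0 0 0 0" --pt "-0.0005 -0.0014 0.018 0 0 0 0" --pt "-0.0005 -0.0014 0.025 0 0 0 0" --pt "-0.0005 -0.0014 0.033 0 0 0 0" --pt "-0.0005 -0.0014 0.033 0 0 0 0"

```text
t: 31.75
position: [0.5995, 0.0518, 0.0949]
eef_rot: [-0.0, 0.747, 0.665, 0.001]
force: [-0.0, -0.2, -2.4]
finger_gap: 0.0455
grip_force: 73.1
```

Request:
drive_tool --pt "0 0 0.012 0 0 0 0" --pt "0 0 0.024 0 0 0 0" --pt "0 0 0.034 0 0 0 0" --pt "0 0 0.038 0 0 0 0" --pt "0 0 0.038 0 0 0 0" --pt "0 0 0.038 0 0 0 0.75" --pt "0 0 0.038 0 0 0 0.75" --pt "0 0 -0.04 0 0 0 0.75" --pt "0 0 -0.1 0 0 0 0.8" --pt "0 0 -0.13 0 0 0 0.8" --pt "0 0 -0.13 0 0 0 0.8" --pt "0 0 -0.13 0 0 0 0.8"

```text
t: 33.25
position: [0.599, 0.0514, 0.1919]
eef_rot: [-0.0, 0.747, 0.665, 0.0]
force: [0.3, -0.3, -0.0]
finger_gap: 0.0685
grip_force: 0.0
```

```bash
python3 -c "
from h import *
d=snap('k'); P=cloud(d['side']); q=near(P,(.6002,.0518),.04,.085,.115);print('seatC',rect(q),np.percentile(q[:,2],[50,90]),len(q))
q=near(P,(.6256,.2604),.04,.085,.115);print('seatA',rect(q),np.percentile(q[:,2],[50,90]),len(q))
for n in d:
  q=near(cloud(d[n]),(.4297,-.046),.06,.036,.06);print(rect(q) if len(q)>9 else 0,len(q))
c=(.4297,-.046)
go((*c,.15,103.4),(*c,.014,103.4))"
```

```text
seatC (array([597.8,  54.1]), array([51.9, 47.6]), 85.4) [0.09922651 0.1036119 ] 231
seatA (array([623.5, 261.7]), array([46.7, 50.4]), 60.6) [0.09997956 0.1041238 ] 289
0 2
(array([428.5, -43.6]), array([45.6, 52.7]), 13.4) 141
now [0.5987 0.0514 0.1914] yaw 83.3 t 33.35 gap 0.0686 F [ 0.1 -0.3 -0.5]
(0.4297, -0.046, 0.15, 103.4) [-0.1552, -0.2087, 0.0553] [-0.0004, -0.0004, -0.1673] rows 3.2
(0.4297, -0.046, 0.014, 103.4) [-0.1553, -0.2085, 0.2367] [-0.0004, -0.0004, -0.1673] rows 4.2
```

Request:
drive_tool --pt "-0.048 -0.1675 0.01 0 0 -0.08 0.8" --pt "-0.048 -0.1675 0.02 0 0 -0.1673 0.8" --pt "-0.1552 -0.2087 0.0553 0 0 -0.1673 0.8" --pt "-0.1552 -0.2087 0.0553 0 0 -0.1673 0.8" --pt "-0.1552 -0.2087 0.0553 0 0 -0.1673 0.8" --pt "-0.1552 -0.2087 0.0553 0 0 -0.1673 0.8" --pt "-0.1553 -0.2086 0.13 0 0 -0.1673 0.8" --pt "-0.1553 -0.2086 0.2 0 0 -0.1673 0.8" --pt "-0.1553 -0.2086 0.2367 0 0 -0.1673 0.8" --pt "-0.1553 -0.2086 0.2367 0 0 -0.1673 0.8" --pt "-0.1553 -0.2086 0.2367 0 0 -0.1673 0.4" --pt "-0.1553 -0.2086 0.2367 0 0 -0.1673 0.4" --pt "-0.1553 -0.2086 0.2367 0 0 -0.1673 0.4" --pt "-0.1553 -0.2086 0.2367 0 0 -0.1673 0.85" --pt "-0.1553 -0.2086 0.2367 0 0 -0.1673 0.85" --pt "-0.1553 -0.2086 0.165 0 0 -0.1673 0.85" --pt "-0.1553 -0.2086 0.165 0 0 -0.1673 0.85" --force 30

```text
t: 35.48
position: [0.4327, -0.0457, 0.0712]
eef_rot: [0.002, 0.62, 0.784, 0.003]
force: [1.4, -0.8, 0.5]
finger_gap: 0.0727
grip_force: 0.0
```

Rotate back by −90° (to yaw 13.4), regrip.

Request:
drive_tool --pt "0 0 0 0 0 0.75 0.85" --pt "0 0 0 0 0 0.75 0.85" --pt "0 0 0 0 0 0.75 0.85" --pt "0 0 0 0 0 0.75 0.85" --pt "0 0 0 0 0 0.75 0.85" --pt "0 0 0 0 0 0.75 0.85" --pt "0 0 0 0 0 0.75 0.85" --pt "0 0 0 0 0 0.75 0.85" --pt "0 0 0 0 0 0.75 0.85" --pt "0 0 0 0 0 0.75 0.85" --pt "0 0 0.04 0 0 0.75 0.85" --pt "0 0 0.076 0 0 0.75 0.85" --pt "0 0 0.076 0 0 0.75 0.85" --pt "0 0 0.076 0 0 0.75 0" --pt "0 0 0.076 0 0 0.75 0" --pt "0 0 0.076 0 0 0.75 0" --pt "0 0 0.076 0 0 0.75 0" --force 70

```text
t: 37.6
position: [0.4316, -0.0458, 0.0129]
eef_rot: [-0.0, 0.993, 0.117, 0.002]
force: [-0.9, -0.3, 7.0]
finger_gap: 0.0456
grip_force: 72.2
```

```bash
python3 -c "
from h import *
s=(.6129,.1560)
print(env.read_state()['joint_positions'].round(3))
go((.4297,-.046,.16,13.4),(.44,.12,.17,40),(*s,.17,63.5))"
```

```text
[ 0.012  0.668 -0.014  2.378  0.082  0.093 -1.417]
now [ 0.4316 -0.0458  0.0129] yaw 13.4 t 37.6 gap 0.0456 F [-0.9 -0.3  7. ]
(0.4297, -0.046, 0.16, 13.4) [-0.0018, -0.0003, -0.1962] [-0.0, -0.0017, 0.0] rows 2.4
(0.44, 0.12, 0.17, 40) [0.0629, -0.2124, -0.2093] [0.0004, -0.0017, -0.2217] rows 3.7
(0.6129, 0.156, 0.17, 63.5) [0.2983, -0.2057, -0.2084] [0.0007, -0.0016, -0.4175] rows 5.0
```

Request:
drive_tool --pt "0.01 0 -0.06 0 0 0 0" --pt "0.03 -0.02 -0.13 0 0 0 0" --pt "0.04 -0.06 -0.2 0 0 -0.05 0" --pt "0.0629 -0.17 -0.21 0 0 -0.2 0" --pt "0.0629 -0.2124 -0.21 0 0 -0.2217 0" --pt "0.2983 -0.2057 -0.2084 0 0 -0.4175 0" --pt "0.2983 -0.2057 -0.2084 0 0 -0.4175 0" --pt "0.2983 -0.2057 -0.2084 0 0 -0.4175 0" --pt "0.2983 -0.2057 -0.2084 0 0 -0.4175 0" --pt "0.2983 -0.2057 -0.2084 0 0 -0.4175 0" --pt "0.2983 -0.2057 -0.15 0 0 -0.4175 0" --pt "0.2983 -0.2057 -0.15 0 0 -0.4175 0" --pt "0.2983 -0.2057 -0.15 0 0 -0.4175 0"

```text
t: 39.22
position: [0.6121, 0.1562, 0.1258]
eef_rot: [0.0, 0.85, 0.526, 0.001]
force: [-0.0, -0.3, -1.3]
finger_gap: 0.0453
grip_force: 72.7
```

```bash
python3 -c "
from h import *
s=(.6129,.1560)
go((*s,.115,63.5),(*s,.095,63.5),(*s,.069,63.5))"
```

```text
now [0.6121 0.1562 0.1258] yaw 63.5 t 39.23 gap 0.0453 F [-0.  -0.3 -1.3]
(0.6129, 0.156, 0.115, 63.5) [0.0002, 0.001, 0.0144] [0.0006, -0.0008, 0.0002] rows 0.2
(0.6129, 0.156, 0.095, 63.5) [0.0002, 0.001, 0.041] [0.0006, -0.0008, 0.0002] rows 0.5
(0.6129, 0.156, 0.069, 63.5) [0.0001, 0.001, 0.0757] [0.0006, -0.0008, 0.0002] rows 0.9
```

Request:
drive_tool --pt "0.0002 0.001 0.0144 0 0 0 0" --pt "0.0002 0.001 0.022 0 0 0 0" --pt "0.0002 0.001 0.03 0 0 0 0" --pt "0.0002 0.001 0.041 0 0 0 0" --pt "0.0002 0.001 0.041 0 0 0 0"

```text
t: 39.85
position: [0.613, 0.1558, 0.0932]
eef_rot: [-0.0, 0.85, 0.526, 0.0]
force: [0.4, 0.7, -2.7]
finger_gap: 0.0453
grip_force: 72.7
```

Request:
drive_tool --pt "0 0 0.012 0 0 0 0" --pt "0 0 0.024 0 0 0 0" --pt "0 0 0.032 0 0 0 0" --pt "0 0 0.0355 0 0 0 0" --pt "0 0 0.0355 0 0 0 0" --pt "0 0 0.0355 0 0 0 0.75" --pt "0 0 0.0355 0 0 0 0.75" --pt "0 0 -0.04 0 0 0 0.75" --pt "0 0 -0.1 0 0 0 0.7" --pt "0 0 -0.13 0 0 0 0.6" --pt "0 0 -0.13 0 0 0 0.6" --pt "0 0 -0.13 0 0 0 0.6"

```text
t: 41.35
position: [0.6127, 0.1555, 0.1904]
eef_rot: [-0.0, 0.85, 0.526, 0.0]
force: [-0.6, 0.0, -0.9]
finger_gap: 0.0511
grip_force: 0.0
```

```bash
python3 -c "
from h import *
d=snap('l'); P=cloud(d['side'])
for n,s in dict(A=(.6256,.2604),B=(.6129,.156),C=(.6002,.0518)).items():
  q=near(P,s,.04,.085,.115);print(n,rect(q),np.percentile(q[:,2],[50,90]),len(q))
for n in d:
  for c in[(.434,.0871),(.4323,-.1565)]: q=near(cloud(d[n]),c,.07,.036,.06);print(rect(q) if len(q)>9 else 0,len(q))
c=(.434,.0871)
go((*c,.15,52.9),(*c,.0215,52.9))"
```

```text
A (array([623.5, 261.6]), array([49. , 50.8]), 63.7) [0.10021554 0.10404955] 295
B (array([612.3, 158.6]), array([48.5, 49.1]), 62.5) [0.09927348 0.10426457] 262
C (array([598.1,  53.6]), array([50.3, 47.6]), 83.2) [0.09903823 0.10380869] 230
0 0
(array([ 432.3, -156.4]), array([23.5, 54.9]), 9.5) 134
(array([431.6,  89.2]), array([59.8, 27.8]), 54.3) 152
(array([ 431.4, -152.9]), array([23.8, 61.3]), 9.6) 99
now [0.6124 0.1554 0.1899] yaw 63.5 t 41.45 gap 0.0515 F [ 0.3  0.1 -0.1]
(0.434, 0.0871, 0.15, 52.9) [-0.1876, -0.1722, 0.0534] [-0.0005, 0.0002, 0.0884] rows 3.1
(0.434, 0.0871, 0.0215, 52.9) [-0.1876, -0.172, 0.2248] [-0.0005, 0.0002, 0.0884] rows 4.1
```

Request:
drive_tool --pt "-0.1876 -0.1722 0.0534 0 0 0.0884 0.6" --pt "-0.1876 -0.1722 0.0534 0 0 0.0884 0.6" --pt "-0.1876 -0.1722 0.0534 0 0 0.0884 0.6" --pt "-0.1876 -0.1722 0.0534 0 0 0.0884 0.6" --pt "-0.1876 -0.1722 0.0534 0 0 0.0884 0.6" --pt "-0.1876 -0.172 0.13 0 0 0.0884 0.6" --pt "-0.1876 -0.172 0.19 0 0 0.0884 0.6" --pt "-0.1876 -0.172 0.2248 0 0 0.0884 0.6" --pt "-0.1876 -0.172 0.2248 0 0 0.0884 0.6" --pt "-0.1876 -0.172 0.2248 0 0 0.0884 0.6" --pt "-0.1876 -0.172 0.2248 0 0 0.0884 0" --pt "-0.1876 -0.172 0.2248 0 0 0.0884 0" --pt "-0.1876 -0.172 0.2248 0 0 0.0884 0" --pt "-0.1876 -0.172 0.2248 0 0 0.0884 0" --pt "-0.1876 -0.172 0.2248 0 0 0.0884 0"

```text
t: 43.32
position: [0.4365, 0.0881, 0.024]
eef_rot: [0.0, 0.895, 0.445, 0.003]
force: [-0.1, 0.8, 4.9]
finger_gap: 0.0229
grip_force: 69.4
```

```bash
python3 -c "
from h import *
p=env.read_state()['position'][:2]; w=np.radians(52.9); c=np.array([.434,.0871])-p
print('module ahead of tcp along tool x:',c@[np.cos(w),np.sin(w)],'across',c@[np.sin(w),-np.cos(w)],p)
go((.47,.04,.17,40),(.5,-.15,.17,3.6),(.5883,-.1542,.17,3.6))"
```

```text
module ahead of tcp along tool x: -0.0022977197434708965 across -0.00141068757264322 [0.43651114 0.08808169]
now [0.4365 0.0881 0.024 ] yaw 52.9 t 43.33 gap 0.0229 F [-0.1  0.8  4.9]
(0.47, 0.04, 0.17, 40) [-0.0233, 0.0748, -0.1946] [0.0009, -0.0023, 0.1074] rows 2.5
(0.5, -0.15, 0.17, 3.6) [-0.2012, 0.2595, -0.195] [0.0002, -0.0026, 0.4107] rows 4.6
(0.5883, -0.1542, 0.17, 3.6) [-0.1346, 0.3568, -0.1944] [0.0002, -0.0026, 0.4107] rows 5.1
```

Request:
drive_tool --pt "0 0 -0.08 0 0 0 0" --pt "0 0 -0.16 0 0 0 0" --pt "-0.0233 0.03 -0.23 0 0 0.05 0" --pt "-0.0233 0.0748 -0.235 0 0 0.1074 0" --pt "-0.2012 0.2595 -0.235 0 0 0.4107 0" --pt "-0.2012 0.2595 -0.235 0 0 0.4107 0" --pt "-0.2012 0.2595 -0.235 0 0 0.4107 0" --pt "-0.2012 0.2595 -0.235 0 0 0.4107 0" --pt "-0.1346 0.3568 -0.235 0 0 0.4107 0" --pt "-0.1346 0.3568 -0.235 0 0 0.4107 0" --pt "-0.1346 0.3568 -0.15 0 0 0.4107 0" --pt "-0.1346 0.3568 -0.1 0 0 0.4107 0" --pt "-0.1346 0.3568 -0.1 0 0 0.4107 0" --pt "-0.1346 0.3568 -0.1 0 0 0.4107 0" --pt "-0.1346 0.3568 -0.1 0 0 0.4107 0"

```text
t: 45.2
position: [0.5896, -0.1547, 0.1001]
eef_rot: [-0.0, 1.0, 0.031, 0.003]
force: [1.0, -0.4, -2.2]
finger_gap: 0.0229
grip_force: 69.6
```

```bash
python3 -c "
from h import *
s=(.5906,-.1541)
d=snap('m'); q=near(cloud(d['side']),env.read_state()['position'],.06,.07,.13);print(np.percentile(q[:,2],[2,98]))
go((*s,.06,3.6),(*s,.0375,3.6))"
```

```text
[0.07693774 0.12655037]
now [ 0.5892 -0.1546  0.0997] yaw 3.6 t 45.3 gap 0.023 F [-0.1 -0.9 -2.2]
(0.5906, -0.1541, 0.06, 3.6) [0.0016, -0.0006, 0.0529] [-0.0, -0.0026, 0.0] rows 0.6
(0.5906, -0.1541, 0.0375, 3.6) [0.0015, -0.0006, 0.0829] [-0.0, -0.0026, 0.0] rows 1.0
```

Request:
drive_tool --pt "0.0016 -0.0006 0.03 0 0 0 0" --pt "0.0016 -0.0006 0.053 0 0 0 0" --pt "0.0015 -0.0006 0.07 0 0 0 0" --pt "0.0015 -0.0006 0.077 0 0 0 0" --pt "0.0015 -0.0006 0.083 0 0 0 0" --pt "0.0015 -0.0006 0.083 0 0 0 0" --pt "0.0015 -0.0006 0.083 0 0 0 0"

```text
t: 46.18
position: [0.5888, -0.1536, 0.038]
eef_rot: [-0.0, 1.0, 0.032, 0.001]
force: [-5.6, 1.8, 14.2]
finger_gap: 0.0228
grip_force: 72.2
```

Request:
drive_tool --pt "0.0 0.0 0.0 0 0 0 0.55" --pt "0.0 0.0 0.0 0 0 0 0.55" --pt "0 0 -0.06 0 0 0 0.55" --pt "0 0 -0.14 0 0 0 0.6" --pt "-0.12 0 -0.19 0 0 0 0.6" --pt "-0.12 0 -0.19 0 0 0 0.6" --pt "-0.12 0 -0.19 0 0 0 0.6" --pt "-0.12 0 -0.19 0 0 0 0.6"

```text
t: 47.18
position: [0.5004, -0.1595, 0.1779]
eef_rot: [-0.0, 0.999, 0.032, 0.002]
force: [-0.0, -0.8, -0.3]
finger_gap: 0.0513
grip_force: 0.0
```

```bash
python3 -c "
from h import *
d={n:avg(n,4) for n in('top','side')}
for n in d:
  for c,z in[((.5883,-.1542),.052),((.4323,-.1565),.036)]: q=near(cloud(d[n]),c,.06,z,.08);print(n,rect(q) if len(q)>9 else 0,len(q),np.median(q[:,2]) if len(q) else 0)
c=(.4323,-.1565)
print(env.read_state()['joint_positions'].round(3))
go((*c,.15,99.5),(*c,.0215,99.5))"
```

```text
top (array([ 586.4, -153.9]), array([55.8, 24.2]), 3.7) 141 0.06330034492126124
top (array([ 432.4, -156.7]), array([23.5, 56.1]), 9.6) 136 0.04939814623641092
side (array([ 585.1, -152.6]), array([28.2, 55.8]), 89.8) 84 0.061837832687939354
side (array([ 431.2, -154.3]), array([24. , 58.6]), 10.6) 97 0.04792477261134087
[ 0.269  0.418 -0.06   2.104  0.039  0.619 -1.325]
now [ 0.4994 -0.1594  0.1774] yaw 3.6 t 47.58 gap 0.0511 F [ 1.2  0.3 -0.8]
(0.4323, -0.1565, 0.15, 99.5) [-0.0891, -0.0094, 0.0364] [0.0003, -0.0011, -0.7989] rows 9.0
(0.4323, -0.1565, 0.0215, 99.5) [-0.0894, -0.0092, 0.2077] [0.0003, -0.0011, -0.7989] rows 9.0
```

Request:
drive_tool --pt "-0.0891 -0.0094 0.0364 0 0 -0.7989 0.6" --pt "-0.0891 -0.0094 0.0364 0 0 -0.7989 0.6" --pt "-0.0891 -0.0094 0.0364 0 0 -0.7989 0.6" --pt "-0.0891 -0.0094 0.0364 0 0 -0.7989 0.6" --pt "-0.0891 -0.0094 0.0364 0 0 -0.7989 0.6" --pt "-0.0891 -0.0094 0.0364 0 0 -0.7989 0.6" --pt "-0.0891 -0.0094 0.0364 0 0 -0.7989 0.6" --pt "-0.0891 -0.0094 0.0364 0 0 -0.7989 0.6" --pt "-0.0891 -0.0094 0.0364 0 0 -0.7989 0.6" --pt "-0.0891 -0.0094 0.0364 0 0 -0.7989 0.6" --pt "-0.0894 -0.0092 0.11 0 0 -0.7989 0.6" --pt "-0.0894 -0.0092 0.17 0 0 -0.7989 0.6" --pt "-0.0894 -0.0092 0.2077 0 0 -0.7989 0.6" --pt "-0.0894 -0.0092 0.2077 0 0 -0.7989 0.6" --pt "-0.0894 -0.0092 0.2077 0 0 -0.7989 0.6" --pt "-0.0894 -0.0092 0.2077 0 0 -0.7989 0" --pt "-0.0894 -0.0092 0.2077 0 0 -0.7989 0" --pt "-0.0894 -0.0092 0.2077 0 0 -0.7989 0" --pt "-0.0894 -0.0092 0.2077 0 0 -0.7989 0" --pt "-0.0894 -0.0092 0.2077 0 0 -0.7989 0"

```text
t: 50.08
position: [0.4329, -0.1571, 0.0232]
eef_rot: [0.002, 0.646, 0.763, 0.002]
force: [0.2, 0.6, 6.3]
finger_gap: 0.0229
grip_force: 68.5
```

```bash
python3 -c "
from h import *
p=env.read_state()['position'][:2]; w=np.radians(99.5); c=np.array([.4323,-.1566])-p
print('module ahead of tcp along tool x:',c@[np.cos(w),np.sin(w)],'across',c@[np.sin(w),-np.cos(w)],p)
go((.5,-.26,.18,50),(.5945,-.2538,.18,3.6),(.5945,-.2538,.1,3.6))"
```

```text
module ahead of tcp along tool x: 0.000571966737935775 across -0.0005167031169624514 [ 0.43290402 -0.15707884]
now [ 0.4329 -0.1571  0.0232] yaw 99.4 t 50.08 gap 0.0229 F [0.2 0.6 6.3]
(0.5, -0.26, 0.18, 50) [-0.1501, 0.0667, -0.2087] [0.0021, -0.0007, 0.412] rows 4.6
(0.5945, -0.2538, 0.18, 3.6) [-0.1627, 0.1923, -0.2081] [0.0018, -0.0017, 0.7987] rows 9.0
(0.5945, -0.2538, 0.1, 3.6) [-0.1626, 0.1918, -0.1014] [0.0018, -0.0017, 0.7987] rows 9.0
```

Request:
drive_tool --pt "0 0 -0.08 0 0 0 0" --pt "0 0 -0.16 0 0 0 0" --pt "-0.05 0.02 -0.2087 0 0 0.15 0" --pt "-0.1501 0.0667 -0.2087 0 0 0.412 0" --pt "-0.1501 0.0667 -0.2087 0 0 0.412 0" --pt "-0.1501 0.0667 -0.2087 0 0 0.412 0" --pt "-0.1501 0.0667 -0.2087 0 0 0.412 0" --pt "-0.1627 0.1923 -0.2081 0 0 0.7987 0" --pt "-0.1627 0.1923 -0.2081 0 0 0.7987 0" --pt "-0.1627 0.1923 -0.2081 0 0 0.7987 0" --pt "-0.1627 0.1923 -0.2081 0 0 0.7987 0" --pt "-0.1627 0.1923 -0.2081 0 0 0.7987 0" --pt "-0.1626 0.192 -0.15 0 0 0.7987 0" --pt "-0.1626 0.1918 -0.1014 0 0 0.7987 0" --pt "-0.1626 0.1918 -0.1014 0 0 0.7987 0" --pt "-0.1626 0.1918 -0.1014 0 0 0.7987 0" --pt "-0.1626 0.1918 -0.1014 0 0 0.7987 0"

```text
t: 52.2
position: [0.5952, -0.2539, 0.1002]
eef_rot: [0.0, 0.999, 0.032, 0.003]
force: [-0.3, -0.6, -1.8]
finger_gap: 0.023
grip_force: 69.5
```

```bash
python3 -c "
from h import *
s=(.594,-.2538)
d=snap('n'); q=near(cloud(d['side']),env.read_state()['position'],.06,.06,.13);print(np.percentile(q[:,2],[2,98]))
go((*s,.06,3.6),(*s,.037,3.6))"
```

```text
[0.07637799 0.12745549]
now [ 0.5949 -0.2538  0.0998] yaw 3.6 t 52.3 gap 0.0228 F [-0.3  0.1 -1.6]
(0.594, -0.2538, 0.06, 3.6) [-0.0014, -0.0, 0.0531] [0.0001, -0.0023, 0.0002] rows 0.6
(0.594, -0.2538, 0.037, 3.6) [-0.0015, -0.0, 0.0837] [0.0001, -0.0023, 0.0002] rows 1.0
```

Request:
drive_tool --pt "0 0 0.03 0 0 0 0" --pt "0 0 0.053 0 0 0 0" --pt "0 0 0.07 0 0 0 0" --pt "0 0 0.078 0 0 0 0" --pt "0 0 0.083 0 0 0 0" --pt "0 0 0.083 0 0 0 0" --pt "0 0 0.083 0 0 0 0"

```text
t: 53.18
position: [0.5938, -0.2531, 0.0373]
eef_rot: [-0.001, 0.999, 0.032, 0.001]
force: [-2.9, 1.7, 6.4]
finger_gap: 0.0229
grip_force: 70.4
```

Release, retreat high and clear, then verify everything.

Request:
drive_tool --pt "0 0 0 0 0 0 0.55" --pt "0 0 0 0 0 0 0.55" --pt "0 0 -0.06 0 0 0 0.55" --pt "0 0 -0.14 0 0 0 0.55" --pt "-0.12 0.05 -0.2 0 0 0 0.3" --pt "-0.17 0.2 -0.25 0 0 0 0" --pt "-0.2 0.35 -0.25 0 0 0 0" --pt "-0.2 0.35 -0.25 0 0 0 0" --pt "-0.2 0.35 -0.25 0 0 0 0" --pt "-0.2 0.35 -0.25 0 0 0 0"

```text
t: 54.42
position: [0.4569, -0.5316, 0.2236]
eef_rot: [0.002, 1.0, 0.028, 0.001]
force: [0.2, 0.3, 0.3]
finger_gap: 0.0002
grip_force: 0.0
```

```bash
python3 - <<'E'
from h import *
d={n:avg(n,5) for n in('top','side')}
for n in d:
  P=cloud(d[n])
  for s in[(.6256,.2604),(.6129,.156),(.6002,.0518)]:
    q=near(P,s,.04,.085,.115);print(n,"cam",rect(q) if len(q)>5 else 0,np.percentile(q[:,2],[50,90]).round(4) if len(q)>5 else 0)
    q=near(P,s,.045,.058,.08)-[*s,0]; print("   plate z",np.median(q[:,2]).round(4),"mean dir",np.degrees(np.arctan2(*q.mean(0)[1::-1])).round(0))
  for c in[(.5883,-.1542),(.5945,-.2538)]: q=near(P,c,.06,.052,.08);print(n,"new",rect(q) if len(q)>9 else 0,np.median(q[:,2]).round(4))
  for c in[(.4377,-.409),(.385,-.341)]: q=near(P,c,.045,.036,.09);print(n,"tray",rect(q) if len(q)>9 else 0,np.median(q[:,2]).round(4) if len(q) else 0)
  q=near(P,(.551,-.037),.035,.115,.17);print("ball",q.min(0),q.max(0),q.mean(0))
im=np.hstack([d['top']['color'][140:260,130:430]]);cv2.imwrite('pics/c6.png',cv2.convertScaleAbs(cv2.resize(im,None,fx=2.6,fy=2.6,interpolation=cv2.INTER_CUBIC),alpha=1.5))
E
```

```text
top cam (array([624.5, 259.5]), array([47. , 45.6]), 60.9) [0.1022 0.1051]
   plate z 0.0672 mean dir -128.0
top cam (array([613.5, 155.6]), array([46.1, 45.7]), 63.7) [0.1023 0.1051]
   plate z 0.0674 mean dir -130.0
top cam (array([599.4,  51.5]), array([45.8, 45.8]), 83.5) [0.1024 0.1048]
   plate z 0.0673 mean dir -133.0
top new (array([ 586.3, -153.9]), array([55.7, 24.2]), 3.6) 0.0636
top new (array([ 593.7, -252.9]), array([55.5, 23.7]), 5.0) 0.0636
top tray (array([ 437. , -408.6]), array([56.3, 24.7]), 38.9) 0.0533
top tray (array([ 386.8, -340.8]), array([56.8, 24.4]), 39.7) 0.0529
ball [ 0.53915284 -0.04959243  0.11603229] [ 0.57076593 -0.02620178  0.15624812] [ 0.5525766  -0.03753456  0.14742341]
side cam (array([623.3, 261.3]), array([46.9, 48.3]), 61.6) [0.1009 0.1033]
   plate z 0.0668 mean dir 135.0
side cam (array([612.3, 157.7]), array([47.1, 47.8]), 64.3) [0.1    0.1033]
   plate z 0.0666 mean dir 125.0
side cam (array([597.9,  53.8]), array([48.1, 45.6]), 83.0) [0.0998 0.1034]
   plate z 0.0668 mean dir 122.0
side new (array([ 585.4, -152.3]), array([56.5, 26.1]), 2.2) 0.0619
side new (array([ 593.1, -250.7]), array([56. , 25.4]), 3.9) 0.0616
side tray (array([ 435.8, -405.8]), array([57.2, 27. ]), 38.7) 0.0506
side tray (array([ 385.7, -337.7]), array([58.2, 30.6]), 37.3) 0.0502
ball [ 0.53903258 -0.04396781  0.11527284] [ 0.56746761 -0.02338627  0.15458014] [ 0.55096046 -0.03034683  0.14257508]
```

View pics/c6.png

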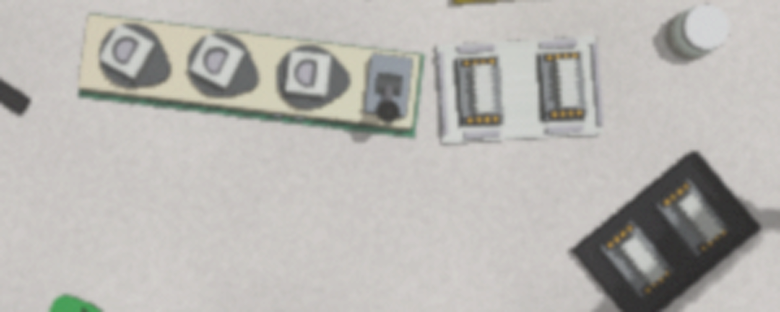

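```bash
python3 -c "
from h import *
go((.503,-.0315,.22,-7.2),(.503,-.0315,.125,-7.2))"
```

```text
now [ 0.4616 -0.5233  0.2227] yaw 3.8 t 54.92 gap 0.0001 F [0.3 0.1 0.2]
(0.503, -0.0315, 0.22, -7.2) [0.0984, -0.6507, 0.005] [-0.0009, -0.001, 0.0915] rows 7.9
(0.503, -0.0315, 0.125, -7.2) [0.0981, -0.6504, 0.1317] [-0.0009, -0.001, 0.0915] rows 8.1
```

Request:
drive_tool --pt "0.0984 -0.6507 0.005 0 0 0.0915 0" --pt "0.0984 -0.6507 0.005 0 0 0.0915 0" --pt "0.0984 -0.6507 0.005 0 0 0.0915 0" --pt "0.0984 -0.6507 0.005 0 0 0.0915 0" --pt "0.0984 -0.6507 0.005 0 0 0.0915 0" --pt "0.0984 -0.6507 0.005 0 0 0.0915 0" --pt "0.0984 -0.6507 0.005 0 0 0.0915 0" --pt "0.0984 -0.6507 0.005 0 0 0.0915 0" --pt "0.0984 -0.6507 0.005 0 0 0.0915 0" --pt "0.0984 -0.6507 0.005 0 0 0.0915 0" --pt "0.0981 -0.6504 0.07 0 0 0.0915 0" --pt "0.0981 -0.6504 0.1317 0 0 0.0915 0" --pt "0.0981 -0.6504 0.1317 0 0 0.0915 0" --pt "0.0981 -0.6504 0.1317 0 0 0.0915 0"

```text
t: 56.68
position: [0.504, -0.0346, 0.1257]
eef_rot: [-0.0, 0.998, -0.065, 0.002]
force: [-0.7, 0.2, -0.2]
finger_gap: 0.0002
grip_force: 0.0
```

```bash
python3 -c "
from h import *
go((.53,-.0348,.125,-7.2),(.565,-.039,.125,-7.2),(.5995,-.0434,.125,-7.2),(.603,-.044,.125,-7.2))"
```

```text
now [ 0.504  -0.0346  0.1257] yaw -7.5 t 56.67 gap 0.0002 F [-0.7  0.2 -0.2]
(0.53, -0.0348, 0.125, -7.2) [0.0344, -0.0043, 0.001] [-0.0005, -0.0016, -0.0022] rows 0.4
(0.565, -0.039, 0.125, -7.2) [0.0814, -0.0048, 0.0012] [-0.0005, -0.0016, -0.0022] rows 1.0
(0.5995, -0.0434, 0.125, -7.2) [0.1278, -0.0049, 0.0013] [-0.0005, -0.0016, -0.0022] rows 1.5
(0.603, -0.044, 0.125, -7.2) [0.1325, -0.0047, 0.0013] [-0.0005, -0.0016, -0.0022] rows 1.6
```

Request:
drive_tool --pt "0.017 -0.004 0.001 0 0 0 0" --pt "0.0344 -0.0043 0.001 0 0 0 0" --pt "0.05 -0.0045 0.001 0 0 0 0" --pt "0.066 -0.0047 0.001 0 0 0 0" --pt "0.0814 -0.0048 0.0012 0 0 0 0" --pt "0.098 -0.0048 0.0012 0 0 0 0" --pt "0.115 -0.0048 0.0012 0 0 0 0" --pt "0.125 -0.0048 0.0013 0 0 0 0" --pt "0.1325 -0.0048 0.0013 0 0 0 0" --pt "0.1325 -0.0048 0.0013 0 0 0 0" --pt "0.1325 -0.0048 0.0013 0 0 0 0"

```text
t: 58.05
position: [0.6025, -0.0426, 0.1241]
eef_rot: [-0.001, 0.998, -0.064, 0.001]
force: [0.0, -0.2, 0.7]
finger_gap: -0.0002
grip_force: 0.0
```

Request:
drive_tool --pt "0.004 0 0 0 0 0 0" --pt "0.008 0 0 0 0 0 0" --pt "0.008 0 0 0 0 0 0"

```text
t: 58.42
position: [0.6046, -0.0429, 0.1235]
eef_rot: [-0.0, 0.998, -0.064, -0.003]
force: [-6.5, 0.3, 4.7]
finger_gap: -0.0
grip_force: 4.1
```

```bash
python3 -c "
from h import *
s=env.read_state();print(s['force'],s['position'],s['grip_force'])
d=avg('side',2); q=near(cloud(d),(.63,-.045),.05,.12,.17);print(len(q),q.mean(0),q.min(0),q.max(0))
cv2.imwrite('pics/c7.png',cv2.convertScaleAbs(cv2.resize(d['color'][110:210,220:320],None,fx=5,fy=5,interpolation=cv2.INTER_CUBIC),alpha=1.5))"
```

```text
[-6.47019435  0.2729423   4.66371362] [ 0.60455987 -0.04286374  0.123511  ] 4.113367348909378
104 [ 0.60506587 -0.03584934  0.14429704] [ 0.59000195 -0.06695348  0.12275312] [ 0.64035029 -0.015172    0.1694816 ]h.py:29: RuntimeWarning: All-NaN slice encountered
  d["depth"]=np.nan_to_num(np.nanmedian(z,0)); d["color"]=np.mean([l["color"] for l in L],0).astype(np.uint8); return d
```

View pics/c7.png

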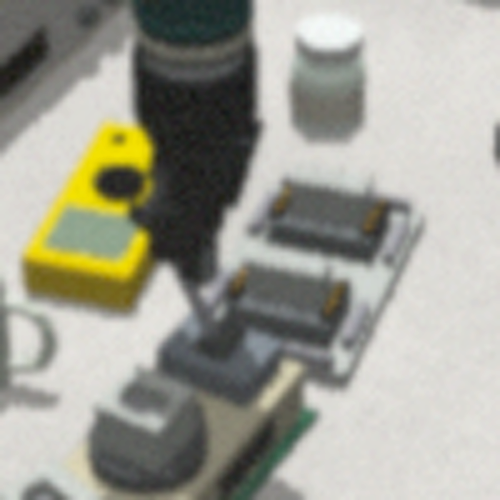

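Stop contact reached (6.5 N). Back off, rise clear and verify.

Request:
drive_tool --pt "-0.03 0 0 0 0 0 0" --pt "-0.06 0 -0.04 0 0 0 0" --pt "-0.09 0 -0.12 0 0 0 0" --pt "-0.1 0.05 -0.2 0 0 0 0" --pt "-0.1 0.3 -0.2 0 0 0 0" --pt "-0.15 0.55 -0.2 0 0 0 0" --pt "-0.15 0.55 -0.2 0 0 0 0" --pt "-0.15 0.55 -0.2 0 0 0 0" --pt "-0.15 0.55 -0.2 0 0 0 0" --pt "-0.15 0.55 -0.2 0 0 0 0"

```text
t: 59.78
position: [0.4454, -0.4332, 0.2735]
eef_rot: [0.0, 0.998, -0.064, 0.002]
force: [0.4, -0.5, 0.8]
finger_gap: -0.0
grip_force: 0.0
```

```bash
python3 - <<'E'
from h import *
d={n:avg(n,4) for n in('top','side')}; a=load("b","top")
for n in d:
  P=cloud(d[n])
  q=near(P,(.62,-.046),.04,.115,.17);print(n,"ball",q.min(0).round(4),q.max(0).round(4),q.mean(0).round(4))
  for s in[(.6256,.2604),(.6129,.156),(.6002,.0518)]: q=near(P,s,.04,.085,.115);print(rect(q),np.percentile(q[:,2],90).round(4))
  for c in[(.5883,-.1542),(.5945,-.2538)]: q=near(P,c,.06,.052,.08);print("new",rect(q))
s=env.read_state();print(s["position"],s["t"],s["force"])
E
```

```text
top ball [ 0.6092 -0.0585  0.1167] [ 0.6402 -0.0351  0.1568] [ 0.6249 -0.0463  0.1464]
(array([624.5, 259.4]), array([46.7, 46. ]), 61.8) 0.1046
(array([613.4, 155.5]), array([45.8, 45.7]), 64.2) 0.1048
(array([598.4,  52.7]), array([45.8, 46.1]), 81.8) 0.1049
new (array([ 586.3, -154.1]), array([55.9, 24.1]), 3.4)
new (array([ 593.6, -253. ]), array([56., 24.]), 4.6)
side ball [ 0.6095 -0.0505  0.1162] [ 0.6374 -0.0324  0.1537] [ 0.6222 -0.0398  0.1403]
(array([623.5, 261.2]), array([46.5, 48.6]), 60.5) 0.1035
(array([612.8, 157.4]), array([47.3, 48.6]), 63.2) 0.1034
(array([597.7,  54.2]), array([49. , 48.1]), 83.5) 0.1033
new (array([ 584.7, -152.4]), array([28. , 55.8]), 89.9)
new (array([ 592.5, -252.2]), array([56.1, 27.5]), 3.2)
[ 0.44665117 -0.4289389   0.27305342] 60.175 [0.45993383 0.08425864 0.30402608]
```

```bash
python3 -c "
from h import *
print(order.job_done())"
```

```text
the job is handed in; nothing more can be done
None
```

I've handed the job in at about 60 s of the 210 s. Judged from the final camera readings, the lever was stopped first and is now back on, both tested modules are upright in the tray, all three cams are seated on their own spindles, and both fresh modules are on their nests about 2 mm off midway or less. The hand-in reply gave no verdict.

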